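Drive a dowel to set depth in the hand dowel press

ROBOT

A 6-joint arm with a two-finger parallel gripper is mounted at the origin on the work surface. World frame = base frame: x ahead of the robot, y to its left, z up, the work surface at z = 0. Lengths are in mm, angles in rad, forces in N, time in s.
With the tool pointing down it reaches from about 400 to 925 mm from the base axis. Payload 12.5 kg.
Tool frame: the origin (TCP) lies at the very end of the fingers, on their centre line; the grasp point (between the pads) lies 19 mm behind it (env.grip_point_offset is the distance from the TCP to the grasp point, in mm); z points along the fingers, y is the direction in which the jaws open and shut (so a half turn about z gives the same grasp; the last joint's range is limited). The gripper opens to 95 mm and grips with 3 to 60 N. Pads are 20 mm wide; open, the fingers measure 119 mm over their backs; the gripper's body (75 mm by 180 mm) begins 59 mm behind the grasp point.
Start: joints at [-1.238, 0.491, 1.559, -0, 1.092, -0.106], TCP at [265.558, -565.797, 214.661] pointing down, gripper open.
Joint ranges: [-3.1, 3.1], [-0.84, 2.19], [0.05, 2.79], [-1.13, 4.28], [0.06, 2.93], [-2.69, 2.69]. Speed limits (rad/s): [2.22, 2.22, 2.79, 3.14, 3.14, 3.14].

INTERFACE

Orientations are given as [roll, pitch, yaw] about the fixed x, y, z axes, in that order (R = Rz(yaw) Ry(pitch) Rx(roll)).
In Python, from cell import env gives the robot as it stands.
- The arm moves only by the tool drive_tool, never from a script. Its argument "commands" is a list of rows, each an object of numbers: "dx", "dy", "dz": the shift along the world's x, y, z in mm; "yaw": the turn about the world's z in degrees. In form: [{"dx": .., "dy": .., "dz": .., "yaw": ..}, ...]. A call has 1 to 5 rows; each row shifts and turns the commanded pose from where the row before left it; what a row does not reach is not made up. A row lasts 1/12 s, in which the tool goes at most 41.7 mm and 7.16 degrees, less where a joint would pass 70% of its speed; a pose out of reach is approached as far as the arm can. A call with a gripper value outside its range is refused whole. "grip" is the opening, from 0 (shut) to 1 (fully open), set as the call begins (left out, the last holds). The fingers move at their own pace and stop on an object; the grip force is fixed at half the most. Time passes only in rows, so rows that do not move let the fingers close. It gives the time, the measured TCP pose, the force and the opening at its end, in the units of the state.
- env.state(): the state, without advancing time (a new reading comes with each control period).
- env.read_camera(name): name is "scene" or "side" or "wrist"; returns the picture (480x640x3 uint8, red, green, blue); there is no depth.
- env.calibration(name): a dict with "intrinsics" (3x3 intrinsics, pixels), "rvec" (rotation vector, rad) and "tvec" (3), from world to camera coordinates, as OpenCV has them. Camera axes: x right, y down, z forward; pixel columns grow to the right and rows downward; lengths in mm; the calibration is good to about 2 mm. The wrist camera is an equidistant fisheye: a pixel r from the principal point sees the ray r / f radians off the axis. A picture is of the moment at which its call begins: read the wrist's pose just before it. calibration takes no time and is no camera call; for the wrist camera it gives the pose at the moment of the call.
- env.job_done(): hands the job in, once; it reports no verdict.
Trained networks look in the newest picture that a camera, given by its name, has taken for a name from the list of things; names that differ only in an ending like _2 or _b are one class to them, and where a whole thing is asked for, a point or a joint stands for the part that bears it (a point fixed in the world has none). Each returns a list of dicts, best first, with "conf" (0 to 1); they miss things now and then, are a little off and sometimes report something else, mostly with a low value. They report only what shows in the picture. A call takes as long as a camera call.
- env.trace(query, camera): "pixels" (480x640 bool, what is visible of it) and "pixel" ([column, row] in pixels, amid what is visible of it).
- env.place_of(query, camera): "pixel" ([column, row] in pixels: a listed point, or the origin of a listed thing).
The state is a dict: "t": time; "joints": joint angles; "qvel": joint speeds; "tau": joint torques, N m; "eef_pos": TCP position; "tcp_rot": TCP orientation; "ft_force": force on the tool from outside, world axes, zero at the start; "moment": the same for the moment, N m; "opening": opening from 0.0 (shut) to 1.0 (fully open).
Only numpy, scipy, OpenCV 4.12 (cv2) and the standard library are available. Lean on these libraries where they do the work, as an engineer would, in place of code of your own. Each camera call takes 0.05 s, during which the arm holds its last target.

TASK

Drive the dowel in the loose wooden rail to the depth the hand press is set for: lay the rail on the press bed, dowel up and dowel end in first, slide it gently home against the fence and the end stop, and let go of it. Then press the palm knob down until it bottoms on its stop ring, keep it firmly but not forcibly down on the ring for a moment, and let it spring back up. Leave the rail lying home in the press, and do not disturb the other things on the bench.

Things in the scene. Friction and masses are not known exactly. Their poses are not given: they have to be found in the camera images.
- press: Grey hand dowel press bolted to the bench. Origin on the bench under the plunger's upright axis, z up. Rails are fed in from its open +y end towards -y. Base plate x -60 to 60 mm, y -115 to 180; its flat bed lies 20 mm above the bench. A rail lying against fence and end stop has its dowel exactly under the plunger.
- fence (a point): Top edge of the fence's face: a steel bar on the bed, 18 mm high, its face at x = +20 mm in the press frame and facing -x, straight from y = -40 to about +58 mm, then a short lead-in that slopes away to y = +87 mm.
- end_stop (a point): Top edge of the end stop's face: a block 20 mm high on the bed, 44 mm wide, its face at y = -35 mm in the press frame and facing +y.
- head (a point): Underside of the press head's bush, 98 mm above the bench on the plunger's axis. The head is 50 mm round, up to 150 mm high, and reaches no farther than y = +25 mm; it is carried by a column behind the end stop (y = -82 mm, 52 mm over its clamp, top 175 mm above the bench).
- ram (a joint): How far the plunger is pressed, m; 0 = sprung up. Spring 4.5 N at first, 1.2 N more per 10 mm; the dowel, met after 7 to 10 mm, adds about 6 N: under 15 N till it bottoms. It bottoms, 15 to 25 mm down, when the shoulder under the knob lands on the rubber-faced knurled stop ring, set anew for each job: find it by feel. 4 to 10 N on the ring holds it; over 20 N strains it.
- knob_top (a point): Centre of the flat top (32 mm across) of the black mushroom palm knob, 54 mm wide, on the plunger's axis; 227 mm above the bench when up.
- ram_face (a point): Centre of the plunger's lower end, a flat steel face 18 mm across, 85 mm above the bench when up.
- rail_centre (a point): Centre of the loose softwood rail: 40 mm wide (its x), 280 long (its y), 34 high (z), about 0.19 kg; 17 mm above its underside. It lies flat, dowel up; the dowel stands on its middle line, 105 mm from here towards its -y end (35 mm from that end). Home in the press its axes lie along the press's, with this point at x = 0, y = 105, z = 37 mm in the press frame.
- dowel_top (a point): Top of the fluted dowel, 10 mm thick, started in its bore in the rail; at the start it stands 21 to 24 mm above the rail's upper face. It sits tight (about 6 N to push it further in) and stays where it is pushed.
- glue_bottle: White plastic glue bottle, 60 mm wide, 150 mm high, a bystander. Origin under its centre.
- hammer: Hammer with a wooden handle, about 260 mm long, lying on the bench beyond the press's column end, a bystander.
- screwdriver: Screwdriver, about 200 mm long, lying on the bench between robot and press, a bystander.

How it is judged:
By the outcome, as a careful person would: the job done as asked, in the order asked, and still so for the second after the job is handed in, with the robot touching nothing.
It also fails if it takes over 61 s, if anything falls off the work surface, if the arm or the gripper's body presses on something with over 40 N, if the wrist force passes 120 N, or if a joint passes its speed limit or range.

## Working session

There is one attempt and no reset: what is moved stays moved. The work goes in short steps, Python scripts to look and compute and a tool call to move; the robot and the scene stay as the last step left them, time stands still between calls to the robot, and variables do not carry over. Pictures are saved under pics/ and viewed, and the job is handed in when it is done.

Besides the shell and the picture viewer there is one more tool, called after ">>>" as name([rows], argument=value, ...), one row to a line, values as JSON. drive_tool: Moves the arm, as the interface text tells. Its arguments: {"type":"object","properties":{"commands":{"type":"array"},"grip":{"type":"number"}},"required":["commands"]}

```bash
ls; mkdir -p pics; cat > h.py <<'E'
import numpy as np, cv2, json
from cell import env
def snap(n,f):
    im=env.read_camera(n); cv2.imwrite('pics/'+f,im[:,:,::-1]); return im
def ray(n,px,c=None):
    c=c or env.calibration(n); K=np.array(c['intrinsics']);R=cv2.Rodrigues(np.array(c['rvec'],float))[0];t=np.array(c['tvec'],float).ravel()
    if n=='wrist':
        x=(px[0]-K[0,2])/K[0,0];y=(px[1]-K[1,2])/K[1,1];r=np.hypot(x,y)
        d=np.array([0,0,1.]) if r<1e-9 else np.array([np.sin(r)*x/r,np.sin(r)*y/r,np.cos(r)])
    else: d=np.array([(px[0]-K[0,2])/K[0,0],(px[1]-K[1,2])/K[1,1],1.])
    d=R.T@d; return -R.T@t,d/np.linalg.norm(d)
def proj(n,P,c=None):
    c=c or env.calibration(n); K=np.array(c['intrinsics']);R=cv2.Rodrigues(np.array(c['rvec'],float))[0];t=np.array(c['tvec'],float).ravel()
    p=R@np.array(P,float)+t
    if n=='wrist':
        r=np.hypot(p[0],p[1]);th=np.arctan2(r,p[2]);u=p[:2]/max(r,1e-9)*th
    else: u=p[:2]/p[2]
    return np.array([K[0,0]*u[0]+K[0,2],K[1,1]*u[1]+K[1,2]])
def tri(rs):
    A=np.zeros((3,3));b=np.zeros(3)
    for o,d in rs:
        M=np.eye(3)-np.outer(d,d);A+=M;b+=M@o
    P=np.linalg.solve(A,b); return P,[float(np.linalg.norm((np.eye(3)-np.outer(d,d))@(P-o))) for o,d in rs]
def onz(n,px,z,c=None):
    o,d=ray(n,px,c); return o+d*(z-o[2])/d[2]
E
python3 - <<'E'
from h import *
np.set_printoptions(precision=1,suppress=True)
for n in ['scene','side','wrist']: snap(n,n+'0.png'); c=env.calibration(n); print(n,ray(n,(320,240),c), np.array(c['intrinsics']).tolist())
names=['press','fence','end_stop','head','knob_top','ram_face','rail_centre','dowel_top','glue_bottle','hammer','screwdriver']
D={}
for q in names:
    rs=[];
    for n in ['scene','side','wrist']:
        r=env.place_of(q,n)
        if r: print(q,n,np.array(r[0]['pixel']),round(r[0]['conf'],2),len(r)); 
        if r and r[0]['conf']>.4: rs.append(ray(n,r[0]['pixel']))
    if len(rs)>1: print('  ->',*tri(rs))
print(env.state())
E
```

```text
pics
scene (array([ 832.1,  465.9, 1065.9]), array([-0.3, -0.5, -0.8])) [[448.9227194463752, 0.0, 319.1028267372183], [0.0, 448.9227194463752, 247.1295686640095], [0.0, 0.0, 1.0]]
side (array([  22.1,  829.9, 1332.5]), array([ 0.3, -0.6, -0.8])) [[624.7900216898261, 0.0, 316.1822378555717], [0.0, 624.7900216898261, 238.47087851021672], [0.0, 0.0, 1.0]]
wrist (array([ 327.3, -538.1,  385.2]), array([-0.2, -0.1, -1. ])) [[371.64829954431775, 0.0, 312.7384781842311], [0.0, 371.64829954431775, 241.27031062106232], [0.0, 0.0, 1.0]]
press scene [270.6 239.5] 0.68 1
press side [333.4 218.4] 0.76 2
  -> [ 584.5 -214.8   -5.6] [1.8004701944626007, 1.8004701944626182]
fence scene [268.6 234. ] 0.97 1
fence side [325.1 207.9] 0.63 1
  -> [ 596.5 -189.1   59.2] [0.9942863747032926, 0.9942863747034377]
end_stop scene [261.9 222. ] 0.96 1
end_stop side [336.2 202.1] 0.57 1
  -> [ 589.8 -243.4   40.6] [4.03361703852173, 4.03361703852189]
head scene [268.4 216.1] 0.61 1
head side [334.5 215.8] 0.72 1
  -> [ 570.6 -223.1   42.4] [26.619456266520224, 26.619456266520288]
knob_top scene [266.6 185.1] 0.
[... 642 characters left out ...]
r side [429.6 190.9] 0.77 1
hammer wrist [262.1  57.9] 0.69 2
  -> [ 392.9 -449.1    3.6] [3.168116236774065, 2.764611357377958, 1.3318626548444512]
screwdriver scene [352.9 223.6] 0.52 1
screwdriver side [395.4 267.3] 0.93 1
screwdriver wrist [42.4 21.3] 0.91 1
  -> [ 354.4 -140.6   -1.3] [7.171215174718563, 7.190544820861177, 1.8288429339808674]
{'t': 1.8, 'joints': array([-1.2,  0.5,  1.6,  0. ,  1.1, -0.1]), 'qvel': array([-0., -0., -0., -0., -0., -0.]), 'tau': array([ -0. , -61.2, -25.8,   0.1,   0. ,   0. ]), 'eef_pos': array([ 265.5, -565.8,  214.7]), 'tcp_rot': array([3.1, 0. , 0.4]), 'ft_force': array([0. , 0.2, 0.4]), 'moment': array([-0.,  0., -0.]), 'opening': 0.9968567212621354}
```

View pics/scene0.png

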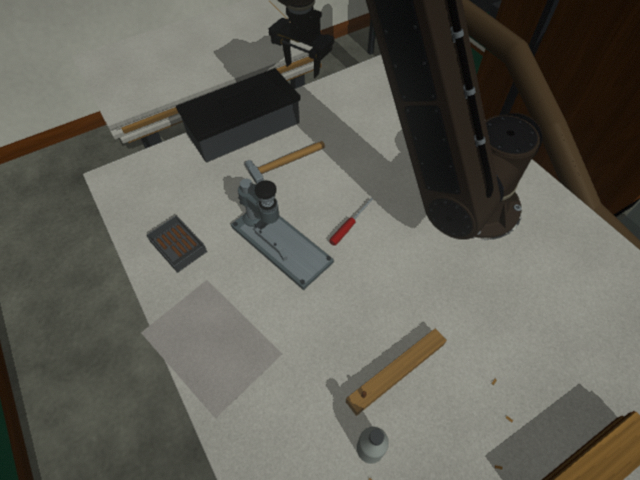

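View pics/side0.png

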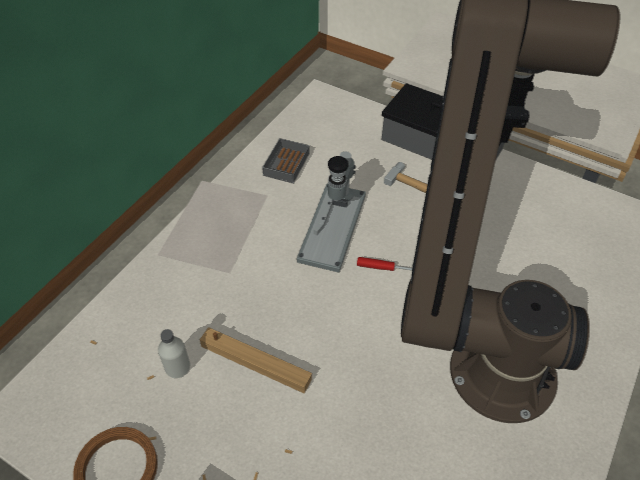

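View pics/wrist0.png

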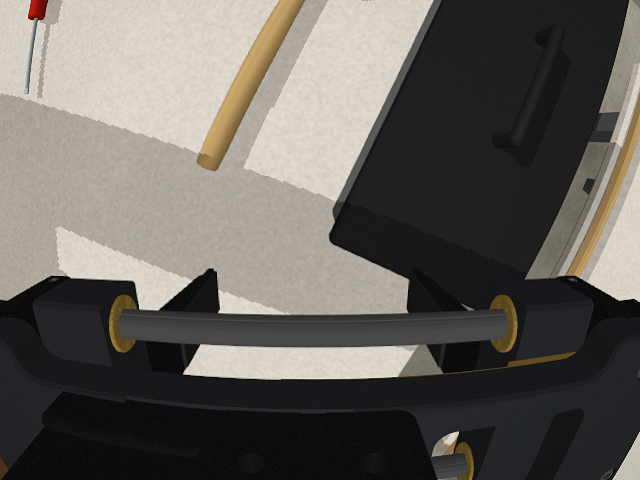

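```bash
python3 - <<'E'
from h import *
np.set_printoptions(precision=1,suppress=True)
for n,pts,z in [('scene',[(231,222),(305,288),(333,262)],20),('side',[(298,262),(341,270),(367,190)],20),('scene',[(445,335),(348,404)],34),('side',[(207,329),(311,377)],34)]:
    for p in pts: print(n,p,onz(n,p,z))
im=cv2.imread('pics/scene0.png'); cv2.imwrite('pics/s1.png',cv2.resize(im[140:420,140:460],None,fx=2,fy=2,interpolation=3)[:560])
im=cv2.imread('pics/side0.png'); cv2.imwrite('pics/s2.png',cv2.resize(im[130:400,140:440],None,fx=2.2,fy=2.2,interpolation=3))
E
```

```text
scene (231, 222) [ 659.  -309.4   20. ]
scene (305, 288) [586.6 -15.3  20. ]
scene (333, 262) [482.1 -43.2  20. ]
side (298, 262) [576.3 -14.5  20. ]
side (341, 270) [466.1 -51.   20. ]
side (367, 190) [ 545.8 -344.3   20. ]
scene (445, 335) [366.9 279.   34. ]
scene (348, 404) [655.9 290.7  34. ]
side (207, 329) [648.7 281.1  34. ]
side (311, 377) [368.7 258.9  34. ]
```

View pics/s1.png

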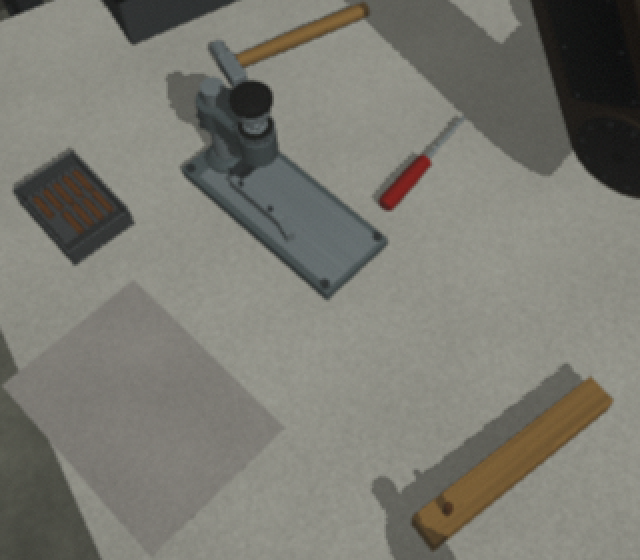

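View pics/s2.png

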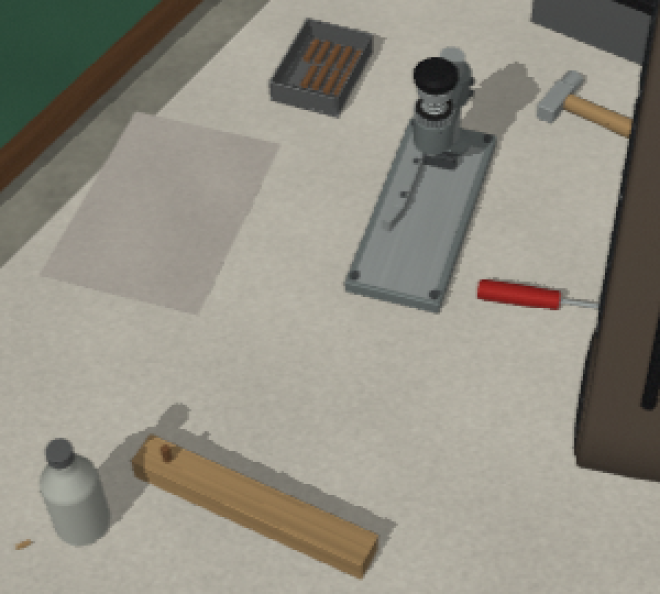

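>>> drive_tool([
  {"dz":35},
  {"dz":35},
  {"dz":35},
  {"dz":35},
  {"dx":16,"dy":34,"dz":10,"yaw":5.3},
])

```text
invalid input
```

>>> drive_tool([
  {"dx":16,"dy":34,"dz":10,"yaw":5.3},
  {"dx":16,"dy":34,"dz":10,"yaw":5.3},
  {"dx":16,"dy":34,"dz":10,"yaw":5.3},
  {"dx":16,"dy":34,"yaw":5.3},
  {"dx":16,"dy":34,"yaw":5.3},
])

```text
invalid input
```

>>> drive_tool([
  {"dx":16,"dy":34,"yaw":5.3},
  {"dx":16,"dy":34,"yaw":5.3},
  {"dx":16,"dy":34,"yaw":5.3},
  {"dx":16,"dy":34,"yaw":5.3},
  {"dx":16,"dy":34,"yaw":5.3},
])

```text
invalid input
```

>>> drive_tool([
  {"dx":16,"dy":34,"yaw":5.3},
  {"dx":16,"dy":34,"yaw":5.3},
  {"dx":16,"dy":34,"yaw":5.3},
  {"dx":16,"dy":34,"yaw":5.3},
  {"dx":0},
])

```text
invalid input
```

```bash
python3 - <<'E'
from h import *
import pickle
c=env.calibration('wrist'); im=snap('wrist','w1.png'); print(env.state()['eef_pos'],env.state()['tcp_rot'],env.state()['t'])
pickle.dump(c,open('w1.pkl','wb'))
for q in ['knob_top','fence','end_stop','press']:
    r=env.place_of(q,'wrist'); print(q,[(np.round(x['pixel'],1),round(x['conf'],2)) for x in r])
E
```

```text
[ 265.56103997 -565.78387489  214.64314742] [ 3.14154393e+00 -4.44882727e-06  4.38793545e-01] 1.85
knob_top []
fence []
end_stop []
press []
```

View pics/w1.png

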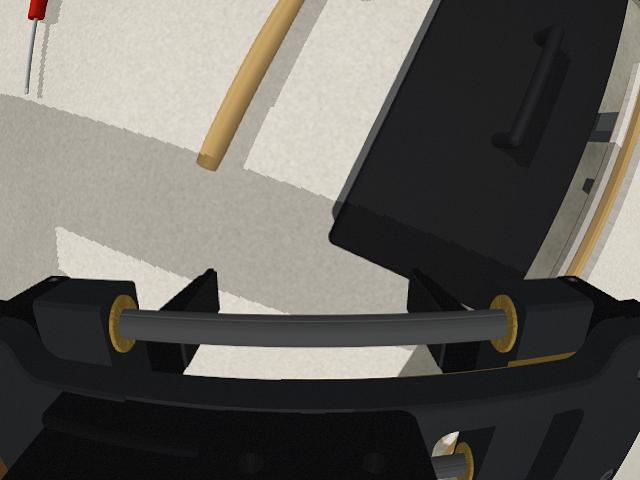

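>>> drive_tool([
  {"dx":0,"dy":0,"dz":35,"yaw":0},
  {"dx":0,"dy":0,"dz":35,"yaw":0},
  {"dx":0,"dy":0,"dz":35,"yaw":0},
  {"dx":0,"dy":0,"dz":35,"yaw":0},
  {"dx":21,"dy":28,"dz":10,"yaw":5.7},
])

```text
t: 2.47
eef_pos: [284.8, -541.2, 369.4]
tcp_rot: [3.135, 0.002, 0.533]
ft_force: [1.0, -1.6, 0.4]
opening: 1.003
```

>>> drive_tool([
  {"dx":21,"dy":28,"dz":10,"yaw":5.7},
  {"dx":21,"dy":28,"dz":10,"yaw":5.7},
  {"dx":21,"dy":28,"dz":10,"yaw":5.7},
  {"dx":21,"dy":28,"dz":0,"yaw":5.7},
  {"dx":21,"dy":28,"dz":0,"yaw":5.7},
])

```text
t: 2.88
eef_pos: [392.3, -396.4, 395.4]
tcp_rot: [3.14, 0.0, 1.04]
ft_force: [0.6, 0.1, -0.1]
opening: 1.0
```

>>> drive_tool([
  {"dx":21,"dy":28,"dz":0,"yaw":5.7},
  {"dx":21,"dy":28,"dz":0,"yaw":5.7},
  {"dx":21,"dy":28,"dz":0,"yaw":5.7},
  {"dx":21,"dy":28,"dz":0,"yaw":5.7},
  {"dx":21,"dy":28,"dz":0,"yaw":5.7},
])

```text
t: 3.3
eef_pos: [497.3, -256.2, 394.8]
tcp_rot: [3.141, 0.0, 1.538]
ft_force: [0.4, -0.3, -0.3]
opening: 0.999
```

>>> drive_tool([
  {"dx":21,"dy":28,"dz":0,"yaw":5.7},
  {"dx":21,"dy":28,"dz":0,"yaw":5.7},
  {"dx":21,"dy":28,"dz":0,"yaw":5.7},
  {"dx":0,"dy":0,"dz":0,"yaw":0},
  {"dx":0,"dy":0,"dz":0,"yaw":0},
])

```text
t: 3.72
eef_pos: [560.2, -172.5, 394.4]
tcp_rot: [-3.141, -0.0, 1.834]
ft_force: [-0.4, -0.8, -1.3]
opening: 1.002
```

```bash
python3 - <<'E'
from h import *
import pickle
c=env.calibration('wrist'); im=snap('wrist','w1.png'); print(env.state()['eef_pos'],env.state()['tcp_rot'],env.state()['t'])
pickle.dump(c,open('w1.pkl','wb'))
for q in ['knob_top','fence','end_stop']:
    r=env.place_of(q,'wrist'); print(q,[(np.round(x['pixel'],1),round(x['conf'],2)) for x in r])
E
```

```text
[ 559.568134   -173.49983774  394.4954156 ] [-3.14124166e+00  2.02388997e-05  1.83174588e+00] 3.7667
knob_top [(array([319.1, 265.9]), 0.71)]
fence [(array([331.6, 222.2]), 0.67)]
end_stop []
```

View pics/w1.png

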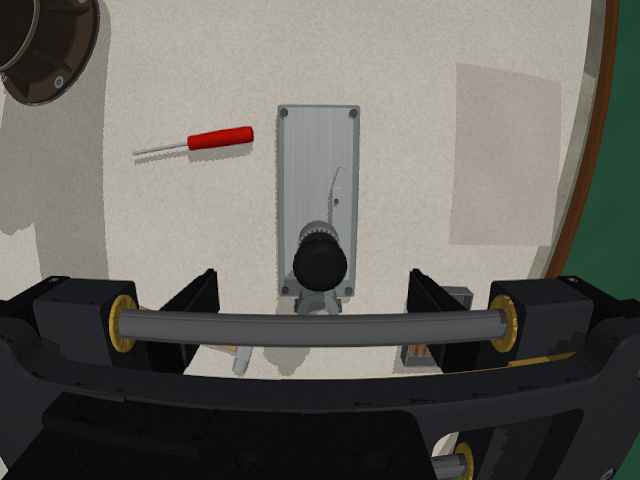

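```bash
python3 - <<'E'
import cv2
im=cv2.imread('pics/w1.png'); cv2.imwrite('pics/w1a.png',cv2.resize(im[95:205,265:375],None,fx=5,fy=5,interpolation=2)); cv2.imwrite('pics/w1b.png',cv2.resize(im[200:310,265:375],None,fx=5,fy=5,interpolation=2))
E
```

```text
(no output)
```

View pics/w1a.png

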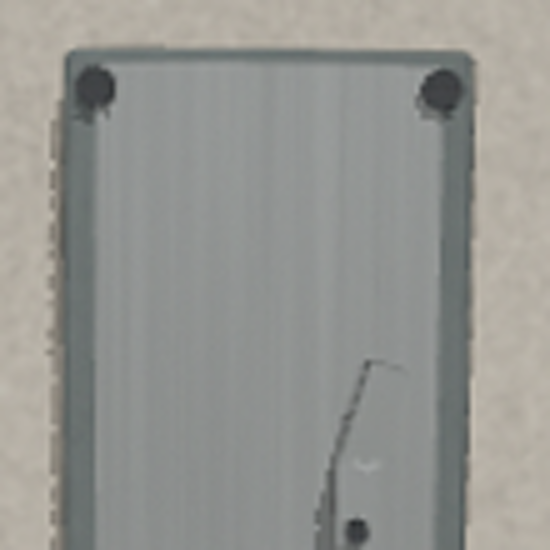

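View pics/w1b.png

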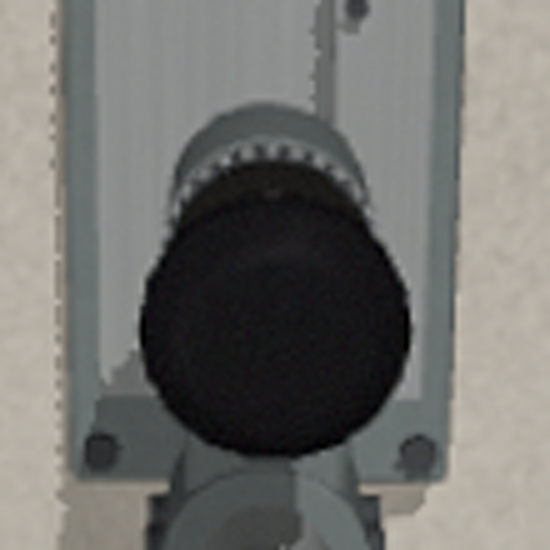

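```bash
cat > fitp.py <<'E'
from h import *
import pickle
from scipy.optimize import least_squares
c=pickle.load(open('w1.pkl','rb'))
obs={(-60,180):(278.2,105),(60,180):(359.8,105.3),(-60,-115):(279.4,296),(60,-115):(354.2,296.3)}
def W(p,l): 
    x,y,a=p[:3]; return [x+np.cos(a)*l[0]-np.sin(a)*l[1], y+np.sin(a)*l[0]+np.cos(a)*l[1], l[2]]
for z in (0,10,14,20):
    f=lambda p: np.concatenate([proj('wrist',W(p,(*k,z)),c)-v for k,v in obs.items()])
    r=least_squares(f,[574,-205,.25]); print(z,r.x,np.degrees(r.x[2]),np.round(r.fun,1))
    p=r.x
print('knob at z=227',onz('wrist',(320,265.5),222,c), ray('wrist',(320,265.5),c)[0])
for px in [(265+333/5,95+470/5),(265+333/5,95+549/5),(265+331/5,200+60/5),(265+333/5,200+110/5),(265+370/5,95+362/5)]:
    P=onz('wrist',px,38,c); d=P[:2]-p[:2]; a=p[2]; print('fence',px,P, d@[np.cos(a),np.sin(a)], d@[-np.sin(a),np.cos(a)])
E
python3 fitp.py
```

```text
0 [ 5.79772399e+02 -2.16171963e+02  2.54310233e-01] 14.57090304467998 [ 0.8  2.2 -1.   2.8  1.  -3.  -0.7 -2.8]
10 [ 5.79376987e+02 -2.15162078e+02  2.54334581e-01] 14.5722980765494 [ 0.1  0.7 -0.3  1.4  0.3 -1.3 -0.2 -1.1]
14 [ 5.79219727e+02 -2.14761042e+02  2.54344701e-01] 14.572877926084423 [-0.2  0.1 -0.   0.8  0.1 -0.6  0.1 -0.4]
20 [ 5.78984846e+02 -2.14162744e+02  2.54360289e-01] 14.573771037881928 [-0.6 -0.8  0.4 -0.1 -0.3  0.4  0.4  0.6]
knob at z=227 [ 578.14338517 -212.47572392  222.        ] [ 543.13017125 -108.19637738  565.38252135]
fence (331.6, 189.0) [ 582.85018555 -154.24677116   38.        ] 18.817406283582123 57.01552342328776
fence (331.6, 204.8) [ 588.94734373 -176.21260265   38.        ] 19.191203505868884 34.22224882829776
fence (331.2, 212.0) [ 591.2042311  -186.45730243   38.        ] 18.797638081671547 23.739285491308788
fence (331.6, 222.0) [ 595.70905634 -200.43281914   38.        ] 19.6409101323484 9.079905898710454
fence (339.0, 167.4) [ 584.74635744 -121.70062622   38.        ] 28.842034900994758 88.03735186089011
```

>>> drive_tool([
  {"dx":5,"dy":35,"dz":0,"yaw":5.8},
  {"dx":5,"dy":35,"dz":0,"yaw":5.8},
  {"dx":5,"dy":35,"dz":0,"yaw":5.8},
  {"dx":5,"dy":35,"dz":0,"yaw":5.8},
  {"dx":5,"dy":35,"dz":0,"yaw":5.8},
])

```text
t: 4.33
eef_pos: [584.3, 1.5, 395.0]
tcp_rot: [3.141, 0.0, 2.34]
ft_force: [0.2, 0.1, 0.0]
opening: 0.998
```

>>> drive_tool([
  {"dx":5,"dy":35,"dz":0,"yaw":5.8},
  {"dx":5,"dy":35,"dz":0,"yaw":5.8},
  {"dx":5,"dy":35,"dz":0,"yaw":5.8},
  {"dx":5,"dy":35,"dz":0,"yaw":5.8},
  {"dx":5,"dy":35,"dz":0,"yaw":5.8},
])

```text
t: 4.75
eef_pos: [609.6, 176.6, 395.0]
tcp_rot: [3.141, 0.0, 2.846]
ft_force: [0.7, -0.3, 0.4]
opening: 1.002
```

>>> drive_tool([
  {"dx":5,"dy":35,"dz":0,"yaw":5.8},
  {"dx":5,"dy":35,"dz":0,"yaw":5.8},
  {"dx":0,"dy":35,"dz":0,"yaw":5.8},
  {"dx":0,"dy":0,"dz":0,"yaw":0},
  {"dx":0,"dy":0,"dz":0,"yaw":0},
])

```text
t: 5.17
eef_pos: [619.6, 281.6, 394.1]
tcp_rot: [-3.141, -0.001, -3.135]
ft_force: [0.1, -0.3, -0.8]
opening: 1.005
```

```bash
python3 - <<'E'
from h import *
import pickle
c=env.calibration('wrist'); im=snap('wrist','w2.png'); print(env.state()['eef_pos'],env.state()['tcp_rot'],env.state()['t'])
pickle.dump(c,open('w2.pkl','wb'))
for q in ['rail_centre','dowel_top']:
    r=env.place_of(q,'wrist'); print(q,[(np.round(x['pixel'],1),round(x['conf'],2)) for x in r])
r=env.trace('rail_centre','wrist')
if r:
    m=r[0]['pixels'].astype(np.uint8); cn=max(cv2.findContours(m,0,1)[0],key=cv2.contourArea)
    print(r[0]['conf'],cv2.approxPolyDP(cn,4,True)[:,0].tolist())
E
```

```text
[619.74593708 280.51656188 394.43685427] [-3.14127524e+00 -2.73635514e-04 -3.13722052e+00] 5.2167
rail_centre [(array([313.4, 120.9]), 0.81), (array([75.1, 54.6]), 0.32)]
dowel_top [(array([316.9, 196.4]), 0.6)]
0.69 [[292, 33], [306, 212], [313, 220], [333, 218], [321, 54], [317, 31]]
```

View pics/w2.png

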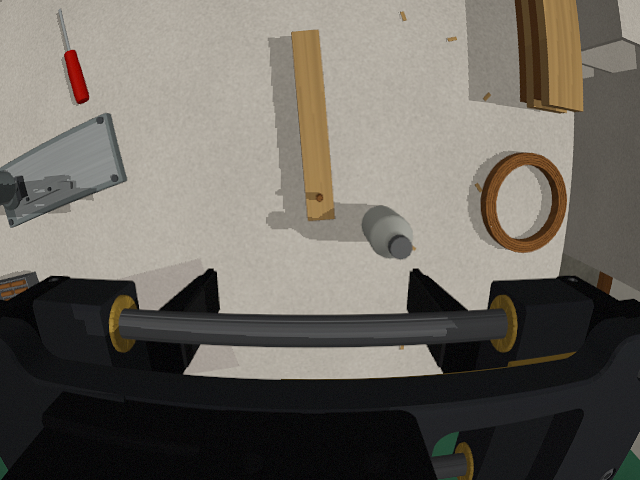

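```bash
python3 - <<'E'
import cv2
im=cv2.imread('pics/w2.png'); a=cv2.resize(im[15:75,275:345],None,fx=7,fy=7,interpolation=2); b=cv2.resize(im[175:235,275:345],None,fx=7,fy=7,interpolation=2)
cv2.imwrite('pics/w2a.png',cv2.hconcat([a[:,:400],b[:,:400]]) if 0 else cv2.resize(cv2.hconcat([a,b]),(784,336)))
E
```

```text
(no output)
```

View pics/w2a.png

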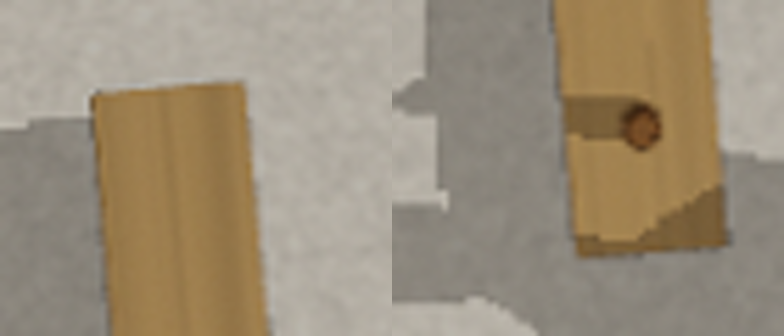

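```bash
python3 - <<'E'
from h import *
import pickle
from scipy.optimize import least_squares
c=pickle.load(open('w2.pkl','rb'))
obs={(20,140):(291.4,32),(-20,140):(318.4,29.6),(20,-140):(308,220.9),(-20,-140):(335.4,218.4)}
def W(p,l):
    x,y,a=p[:3]; return [x+np.cos(a)*l[0]-np.sin(a)*l[1], y+np.sin(a)*l[0]+np.cos(a)*l[1], l[2]]
for k in (1,-1):
  o={(k*a,b):v for (a,b),v in obs.items()}
  for free in (0,1):
    f=lambda p: np.concatenate([proj('wrist',W(p,(*q,p[3] if free else 34)),c)-v for q,v in o.items()])
    r=least_squares(f,[510,278,1.57]+([34.] if free else [])); print(k,r.x,np.degrees(r.x[2]),np.round(r.fun,1))
    print('dowel',W(r.x,(0,-105,56)),proj('wrist',W(r.x,(0,-105,56)),c))
# check with scene/side nets
print(onz('scene',(398.6,371.6),34), tri([ray('scene',(398.6,371.6)),ray('wrist',(313.4,120.9),c)]))
print('dow',tri([ray('scene',(359.8,393.8)),ray('wrist',(316.9,196.4),c)]))
E
```

```text
1 [513.3458218  280.72943238   1.66347716] 95.3102206425609 [ 27.4  -2.9 -27.5   1.9  27.5  -1.9 -27.3   2.9]
dowel [np.float64(617.8951833178667), np.float64(290.44699413655746), 56] [320.04629725 198.2841558 ]
1 [511.8519409  280.77159813   1.66364748   7.04999311] 95.31997892322383 [ 27.2   1.7 -26.4   6.4  26.5  -6.1 -27.1  -1.4]
dowel [np.float64(616.3996458585125), np.float64(290.50696598264676), 56] [320.09931723 197.21034549]
-1 [513.28795211 280.70270165   1.66350915] 95.31205374401243 [-0.5 -0.5  0.4 -0.5  0.1  0.4  0.   0.6]
dowel [np.float64(617.8370026771211), np.float64(290.42360831432393), 56] [320.02970592 198.24226533]
-1 [513.12467323 280.70749624   1.66352816  31.01689474] 95.31314243372947 [-0.4  0.   0.4  0.   0.1 -0.1 -0.1  0.1]
dowel [np.float64(617.6735390627016), np.float64(290.430389469323), 56] [320.0356637  198.12493282]
[516.16655922 291.58359297  34.        ] (array([504.90939832, 282.66025412,  -7.60284601]), [2.4019176698765183, 2.4019176698764517])
dow (array([619.23836308, 285.69512412,  27.4552466 ]), [0.8382309897906348, 0.838230989790683])
```

>>> drive_tool([
  {"dx":-21.2,"dy":0,"dz":-30,"yaw":1},
  {"dx":-21.2,"dy":0,"dz":-30,"yaw":1},
  {"dx":-21.2,"dy":0,"dz":-30,"yaw":1},
  {"dx":-21.2,"dy":0,"dz":-30,"yaw":1},
  {"dx":-21.2,"dy":0,"dz":-30,"yaw":1},
])

```text
t: 5.78
eef_pos: [512.6, 279.8, 244.0]
tcp_rot: [3.141, 0.001, -3.05]
ft_force: [0.9, 0.7, -0.1]
opening: 0.997
```

>>> drive_tool([
  {"dx":0,"dy":0,"dz":-35,"yaw":0},
  {"dx":0,"dy":0,"dz":-35,"yaw":0},
  {"dx":0,"dy":0,"dz":-35,"yaw":0},
  {"dx":0,"dy":0,"dz":-35,"yaw":0},
  {"dx":0,"dy":0,"dz":-25,"yaw":0},
])

```text
t: 6.2
eef_pos: [513.2, 279.7, 77.6]
tcp_rot: [-3.141, -0.001, -3.051]
ft_force: [0.3, 0.2, 0.7]
opening: 0.997
```

>>> drive_tool([
  {"dx":0,"dy":0,"dz":-10,"yaw":0},
  {"dx":0,"dy":0,"dz":0,"yaw":0},
  {"dx":0,"dy":0,"dz":0,"yaw":0},
])

```text
t: 6.45
eef_pos: [514.2, 280.8, 70.6]
tcp_rot: [3.141, 0.001, -3.05]
ft_force: [-0.2, 0.1, 0.4]
opening: 0.999
```

```bash
python3 - <<'E'
from h import *
import pickle
c=env.calibration('wrist'); im=snap('wrist','w3.png'); s=env.state(); print(s['eef_pos'],s['tcp_rot'],s['t'],s['ft_force'])
pickle.dump(c,open('w3.pkl','wb'))
E
```

```text
[514.50013355 281.11015255  71.27328808] [ 3.14088801e+00  2.10893449e-03 -3.04920802e+00] 6.5 [-0.57858358 -0.09403095  0.17577415]
```

View pics/w3.png

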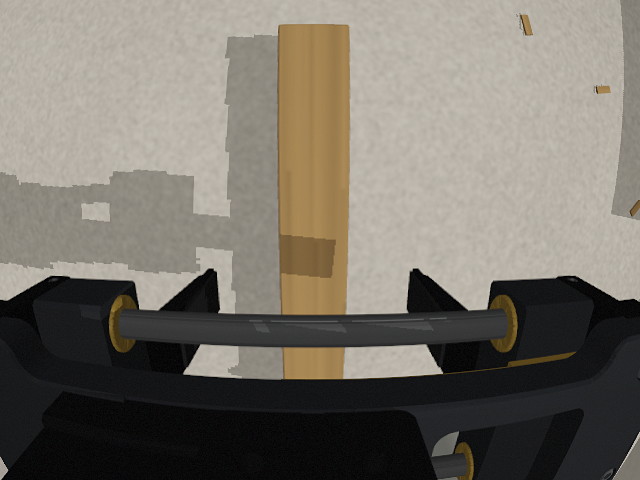

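```bash
python3 - <<'E'
from h import *
import pickle
c=pickle.load(open('w3.pkl','rb'))
a=onz('wrist',(278,25),34,c);b=onz('wrist',(349,25),34,c);print(a,b,(a+b)/2, np.linalg.norm(a-b)); m=(a+b)/2
d=np.radians(5.31); print('centre est',m[:2]+140*np.array([np.cos(d),np.sin(d)]))
l=[onz('wrist',p,34,c) for p in [(283,372),(344,372),(278,25),(349,25)]]
print(l, np.degrees(np.arctan2(*( (l[0]+l[1]-l[2]-l[3])[[1,0]]))))
E
```

```text
[376.18380857 247.44263646  34.        ] [372.51561863 287.08173095  34.        ] [374.3497136 267.2621837  34.       ] 39.80845926783672
centre est [513.74891219 280.21839589]
[array([589.59160111, 266.75054514,  34.        ]), array([585.93415116, 307.02507018,  34.        ]), array([376.18380857, 247.44263646,  34.        ]), array([372.51561863, 287.08173095,  34.        ])] 5.254182146898046
```

>>> drive_tool([
  {"dx":0,"dy":0,"dz":-25,"yaw":0},
  {"dx":0,"dy":0,"dz":-20,"yaw":0},
  {"dx":0,"dy":0,"dz":-14,"yaw":0},
  {"dx":0,"dy":0,"dz":-6,"yaw":0},
  {"dx":0,"dy":0,"dz":0,"yaw":0},
])

```text
t: 6.92
eef_pos: [513.9, 281.2, 5.1]
tcp_rot: [3.141, 0.0, -3.049]
ft_force: [0.2, 0.0, -1.4]
opening: 0.999
```

>>> drive_tool([
  {"dx":0,"dy":0,"dz":0,"yaw":0},
  {"dx":0,"dy":0,"dz":0,"yaw":0},
  {"dx":0,"dy":0,"dz":0,"yaw":0},
])

```text
t: 7.17
eef_pos: [514.1, 281.4, 5.9]
tcp_rot: [3.141, 0.002, -3.048]
ft_force: [0.6, 0.2, 0.6]
opening: 0.999
```

>>> drive_tool([
  {"dx":0,"dy":0,"dz":0,"yaw":0},
  {"dx":0,"dy":0,"dz":0,"yaw":0},
  {"dx":0,"dy":0,"dz":0,"yaw":0},
  {"dx":0,"dy":0,"dz":0,"yaw":0},
  {"dx":0,"dy":0,"dz":0,"yaw":0},
], grip=0.2)

```text
t: 7.58
eef_pos: [513.6, 281.2, 4.7]
tcp_rot: [3.141, 0.0, -3.048]
ft_force: [0.3, 0.6, -0.8]
opening: 0.706
```

>>> drive_tool([
  {"dx":0,"dy":0,"dz":0,"yaw":0},
  {"dx":0,"dy":0,"dz":0,"yaw":0},
  {"dx":0,"dy":0,"dz":0,"yaw":0},
  {"dx":0,"dy":0,"dz":0,"yaw":0},
  {"dx":0,"dy":0,"dz":0,"yaw":0},
])

```text
t: 8.0
eef_pos: [513.5, 281.2, 4.6]
tcp_rot: [3.142, -0.0, -3.048]
ft_force: [-0.0, -0.0, -0.9]
opening: 0.419
```

>>> drive_tool([
  {"dx":0,"dy":0,"dz":0,"yaw":0},
  {"dx":0,"dy":0,"dz":0,"yaw":0},
])

```text
t: 8.17
eef_pos: [513.5, 281.2, 4.6]
tcp_rot: [3.142, -0.0, -3.048]
ft_force: [-0.0, -0.4, -0.9]
opening: 0.417
```

>>> drive_tool([
  {"dx":0,"dy":0,"dz":8,"yaw":0},
  {"dx":0,"dy":0,"dz":22,"yaw":0},
  {"dx":0,"dy":0,"dz":25,"yaw":0},
  {"dx":0,"dy":-10,"dz":25,"yaw":-2},
  {"dx":0,"dy":-18,"dz":10,"yaw":-4},
])

```text
t: 8.58
eef_pos: [514.3, 254.3, 97.9]
tcp_rot: [3.14, 0.004, 3.131]
ft_force: [0.9, -0.6, -2.6]
opening: 0.422
```

>>> drive_tool([
  {"dx":1,"dy":-22,"dz":0,"yaw":-5.5},
  {"dx":1,"dy":-22,"dz":0,"yaw":-5.5},
  {"dx":1,"dy":-22,"dz":0,"yaw":-5.5},
  {"dx":1,"dy":-22,"dz":0,"yaw":-5.5},
  {"dx":1,"dy":-22,"dz":0,"yaw":-5.5},
])

```text
t: 9.0
eef_pos: [518.3, 142.2, 95.2]
tcp_rot: [3.141, 0.0, 2.646]
ft_force: [0.5, -0.4, -2.9]
opening: 0.423
```

>>> drive_tool([
  {"dx":1,"dy":-22,"dz":0,"yaw":-5.5},
  {"dx":1,"dy":-22,"dz":0,"yaw":-5.5},
  {"dx":1,"dy":-22,"dz":0,"yaw":-5.5},
  {"dx":1,"dy":-22,"dz":0,"yaw":-5.5},
  {"dx":1,"dy":-22,"dz":0,"yaw":-5.5},
])

```text
t: 9.42
eef_pos: [523.4, 32.2, 95.1]
tcp_rot: [3.141, 0.0, 2.165]
ft_force: [0.7, 0.2, -2.1]
opening: 0.417
```

>>> drive_tool([
  {"dx":0.6,"dy":-22,"dz":0,"yaw":-5.5},
  {"dx":0,"dy":-22,"dz":0,"yaw":-5.5},
  {"dx":0,"dy":-16.5,"dz":0,"yaw":-5.5},
  {"dx":0,"dy":0,"dz":0,"yaw":-3.3},
  {"dx":0,"dy":0,"dz":0,"yaw":0},
])

```text
t: 9.83
eef_pos: [524.0, -28.2, 95.0]
tcp_rot: [3.142, -0.0, 1.82]
ft_force: [0.2, -0.1, -2.7]
opening: 0.424
```

>>> drive_tool([
  {"dx":0,"dy":0,"dz":0,"yaw":0},
  {"dx":0,"dy":0,"dz":0,"yaw":0},
])

```text
t: 10.0
eef_pos: [524.1, -26.9, 94.9]
tcp_rot: [3.142, -0.0, 1.827]
ft_force: [-0.6, 0.1, -2.4]
opening: 0.419
```

```bash
python3 - <<'E'
from h import *
import pickle
s=env.state(); print(s['eef_pos'],s['tcp_rot'],s['t'],s['ft_force'],s['moment'])
snap('scene','s3.png');snap('side','d3.png');c=env.calibration('wrist'); snap('wrist','w4.png');pickle.dump(c,open('w4.pkl','wb'))
a=cv2.imread('pics/s3.png')[150:350,190:390];b=cv2.imread('pics/d3.png')[120:320,250:450]
cv2.imwrite('pics/sd3.png',cv2.resize(cv2.hconcat([a,b]),(800,400),interpolation=2))
E
```

```text
[524.08496951 -26.91160886  94.85783639] [ 3.14150061e+00 -1.24943734e-05  1.82720664e+00] 10.0 [-0.64201887  0.13776397 -2.39962412] [ 0.01139495 -0.08778803 -0.05875805]
```

View pics/sd3.png

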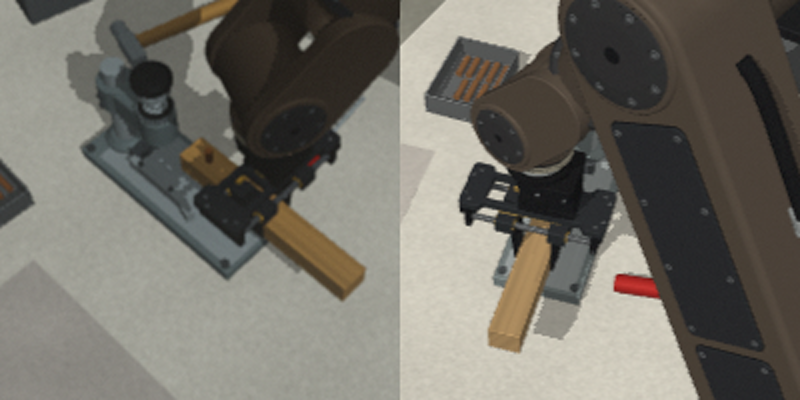

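View pics/w4.png

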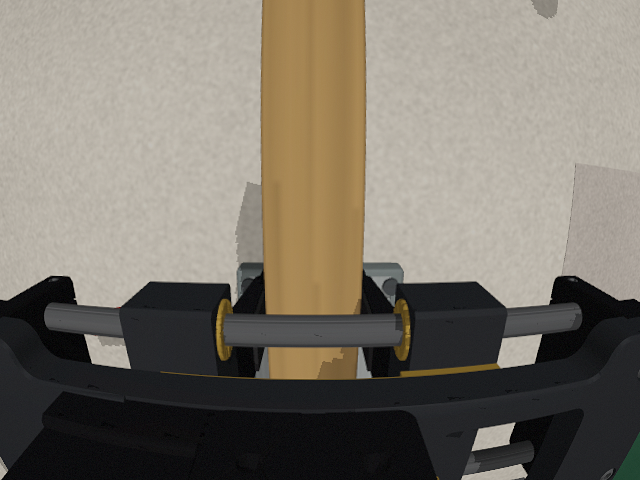

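```bash
python3 - <<'E'
from h import *
import pickle
c=pickle.load(open('w4.pkl','rb')); p=(579.1,-214.6,.25435)
for z in (14,20):
  for x in (-60,60):
    a=p[2]; P=[p[0]+np.cos(a)*x-np.sin(a)*180,p[1]+np.sin(a)*x+np.cos(a)*180,z]; print(z,x,proj('wrist',P,c))
d=np.array([524.1,-26.9])-p[:2]; print('tcp local',d@[np.cos(a),np.sin(a)], d@[-np.sin(a),np.cos(a)])
for r in (20,200): 
  print([onz('wrist',q,124.,c) for q in ((263,r),(365,r))])
im=cv2.imread('pics/w4.png'); cv2.imwrite('pics/w4a.png',cv2.resize(im[240:300,220:420],None,fx=4,fy=4,interpolation=2))
E
```

```text
14 -60 [237.77285277 267.17718738]
14 60 [403.4380025  267.17575491]
20 -60 [236.15339339 269.7907821 ]
20 60 [405.36434458 269.76850622]
tcp local -6.0020943459021545 195.50003801396787
[array([475.6448254 ,  83.51527356, 124.        ]), array([513.64336546,  93.48310859, 124.        ])]
[array([493.60095298,  14.43872072, 124.        ]), array([531.74267789,  24.40473689, 124.        ])]
```

View pics/w4a.png

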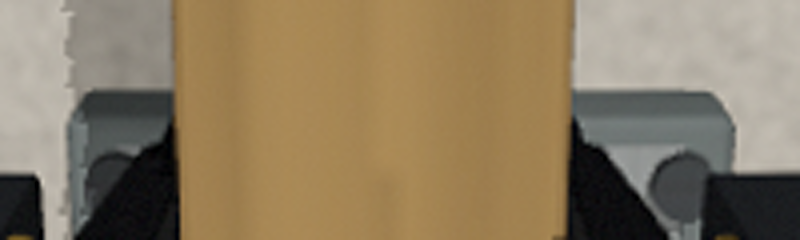

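>>> drive_tool([
  {"dx":0,"dy":0,"dz":-25,"yaw":0},
  {"dx":0,"dy":0,"dz":-22,"yaw":0},
  {"dx":0,"dy":0,"dz":-13,"yaw":0},
  {"dx":0,"dy":0,"dz":-6,"yaw":0},
  {"dx":0,"dy":0,"dz":0,"yaw":0},
])

```text
t: 10.57
eef_pos: [523.7, -27.0, 27.6]
tcp_rot: [-3.14, -0.001, 1.825]
ft_force: [-0.3, 0.1, -3.0]
opening: 0.423
```

>>> drive_tool([
  {"dx":0,"dy":0,"dz":0,"yaw":0},
  {"dx":0,"dy":0,"dz":-1,"yaw":0},
  {"dx":0,"dy":0,"dz":-1,"yaw":0},
  {"dx":0,"dy":0,"dz":0,"yaw":0},
])

```text
t: 10.9
eef_pos: [524.4, -27.3, 27.2]
tcp_rot: [3.141, 0.0, 1.825]
ft_force: [-0.2, -1.0, -2.2]
opening: 0.419
```

>>> drive_tool([
  {"dx":2.5,"dy":-9.7,"dz":0,"yaw":0},
  {"dx":3.8,"dy":-14.5,"dz":0,"yaw":0},
  {"dx":3.8,"dy":-14.5,"dz":0,"yaw":0},
  {"dx":3.8,"dy":-14.5,"dz":0,"yaw":0},
  {"dx":2.5,"dy":-9.7,"dz":0,"yaw":0},
])

```text
t: 11.32
eef_pos: [541.2, -92.3, 26.8]
tcp_rot: [3.141, 0.0, 1.824]
ft_force: [-0.5, -0.3, -1.7]
opening: 0.419
```

>>> drive_tool([
  {"dx":0,"dy":0,"dz":0,"yaw":0},
  {"dx":0,"dy":0,"dz":-0.8,"yaw":0},
  {"dx":0,"dy":0,"dz":0,"yaw":0},
])

```text
t: 11.57
eef_pos: [540.2, -90.0, 25.6]
tcp_rot: [-3.141, -0.0, 1.824]
ft_force: [-0.5, -0.0, -3.3]
opening: 0.418
```

>>> drive_tool([
  {"dx":0,"dy":0,"dz":-0.6,"yaw":0},
  {"dx":0,"dy":0,"dz":0,"yaw":0},
])

```text
t: 11.73
eef_pos: [540.4, -89.6, 25.2]
tcp_rot: [-3.141, -0.0, 1.825]
ft_force: [-1.8, -0.5, -2.7]
opening: 0.419
```

>>> drive_tool([
  {"dx":0,"dy":0,"dz":-0.5,"yaw":0},
  {"dx":0,"dy":0,"dz":0,"yaw":0},
])

```text
t: 11.9
eef_pos: [540.5, -89.8, 24.7]
tcp_rot: [3.142, -0.0, 1.825]
ft_force: [0.2, -1.0, -2.9]
opening: 0.423
```

```bash
python3 - <<'E'
from h import *
s=env.state(); print(s['eef_pos'],s['tcp_rot'],s['t'],s['ft_force'],s['moment'])
snap('scene','s4.png');snap('side','d4.png')
a=cv2.imread('pics/s4.png')[170:300,210:340];b=cv2.imread('pics/d4.png')[150:280,270:400]
cv2.imwrite('pics/sd4.png',cv2.resize(cv2.hconcat([a,b]),(800,400),interpolation=2))
E
```

```text
[540.53944425 -89.82855608  24.70431835] [ 3.14155918e+00 -4.66399990e-05  1.82516023e+00] 11.9 [ 0.20931575 -1.0396911  -2.88831246] [ 0.04952987 -0.06038414 -0.02825369]
```

View pics/sd4.png

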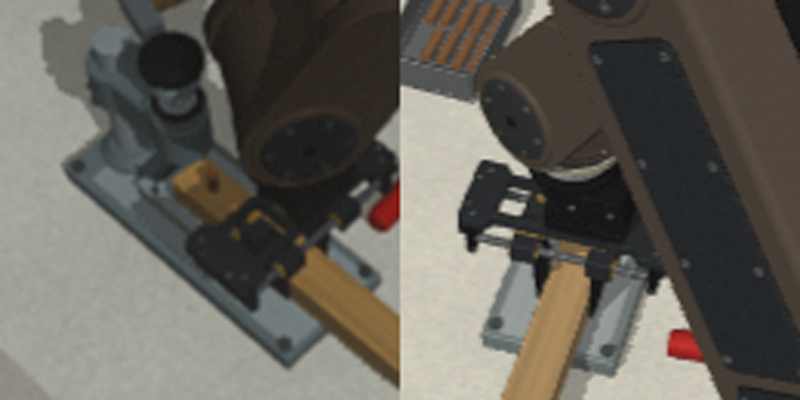

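>>> drive_tool([
  {"dx":0,"dy":0,"dz":-0.4,"yaw":0},
  {"dx":0,"dy":0,"dz":0,"yaw":0},
])

```text
t: 12.17
eef_pos: [540.6, -90.1, 24.6]
tcp_rot: [3.141, 0.0, 1.825]
ft_force: [-0.5, 1.0, 1.4]
opening: 0.418
```

>>> drive_tool([
  {"dx":0,"dy":0,"dz":-0.4,"yaw":0},
  {"dx":0,"dy":0,"dz":0,"yaw":0},
])

```text
t: 12.33
eef_pos: [540.6, -90.0, 24.6]
tcp_rot: [3.141, 0.0, 1.825]
ft_force: [-3.4, 2.8, 7.7]
opening: 0.418
```

>>> drive_tool([
  {"dx":2.5,"dy":-9.7,"dz":0,"yaw":0},
  {"dx":0,"dy":0,"dz":0,"yaw":0},
])

```text
t: 12.5
eef_pos: [543.7, -100.6, 24.6]
tcp_rot: [3.14, 0.001, 1.825]
ft_force: [-1.3, -4.3, 5.2]
opening: 0.412
```

>>> drive_tool([
  {"dx":1.0,"dy":-3.9,"dz":0.3,"yaw":0},
  {"dx":1.0,"dy":-3.9,"dz":0,"yaw":0},
  {"dx":0,"dy":0,"dz":0,"yaw":0},
])

```text
t: 12.75
eef_pos: [545.3, -108.2, 24.6]
tcp_rot: [3.141, 0.0, 1.824]
ft_force: [-2.0, -0.8, 5.6]
opening: 0.425
```

>>> drive_tool([
  {"dx":0.4,"dy":-1.5,"dz":0,"yaw":0},
  {"dx":0,"dy":0,"dz":0,"yaw":0},
])

```text
t: 12.92
eef_pos: [545.6, -109.4, 24.6]
tcp_rot: [3.141, 0.0, 1.824]
ft_force: [-0.7, 1.4, 6.5]
opening: 0.417
```

>>> drive_tool([
  {"dx":0.4,"dy":-1.5,"dz":0,"yaw":0},
  {"dx":0,"dy":0,"dz":0,"yaw":0},
])

```text
t: 13.08
eef_pos: [545.9, -110.7, 24.6]
tcp_rot: [3.141, -0.0, 1.824]
ft_force: [-1.6, 3.0, 6.2]
opening: 0.419
```

>>> drive_tool([
  {"dx":0.25,"dy":-0.97,"dz":0.2,"yaw":0},
  {"dx":0,"dy":0,"dz":0,"yaw":0},
])

```text
t: 13.25
eef_pos: [546.2, -111.8, 24.6]
tcp_rot: [3.141, 0.0, 1.825]
ft_force: [-0.6, 1.2, 4.3]
opening: 0.419
```

>>> drive_tool([
  {"dx":0.25,"dy":-0.97,"dz":0,"yaw":0},
  {"dx":0,"dy":0,"dz":0,"yaw":0},
])

```text
t: 13.42
eef_pos: [546.4, -112.7, 24.6]
tcp_rot: [3.141, -0.0, 1.824]
ft_force: [-0.9, 3.0, 5.8]
opening: 0.419
```

>>> drive_tool([
  {"dx":0.2,"dy":-0.7,"dz":0,"yaw":0},
  {"dx":0,"dy":0,"dz":0,"yaw":0},
])

```text
t: 13.58
eef_pos: [546.6, -113.3, 24.6]
tcp_rot: [3.141, -0.0, 1.825]
ft_force: [-2.0, 3.0, 4.7]
opening: 0.418
```

>>> drive_tool([
  {"dx":0.2,"dy":-0.7,"dz":0.1,"yaw":0},
  {"dx":0,"dy":0,"dz":0,"yaw":0},
])

```text
t: 13.75
eef_pos: [546.6, -113.5, 24.6]
tcp_rot: [-3.141, -0.001, 1.825]
ft_force: [-1.2, 8.8, 5.4]
opening: 0.419
```

>>> drive_tool([
  {"dx":0.15,"dy":-0.6,"dz":0,"yaw":0},
  {"dx":0,"dy":0,"dz":0,"yaw":0},
])

```text
t: 13.92
eef_pos: [546.5, -113.5, 24.6]
tcp_rot: [-3.141, -0.002, 1.825]
ft_force: [-1.3, 13.0, 6.4]
opening: 0.42
```

>>> drive_tool([
  {"dx":0.15,"dy":-0.6,"dz":0,"yaw":0},
  {"dx":0,"dy":0,"dz":0,"yaw":0},
])

```text
t: 14.08
eef_pos: [546.4, -113.6, 24.6]
tcp_rot: [-3.141, -0.002, 1.825]
ft_force: [-2.6, 17.0, 7.6]
opening: 0.42
```

>>> drive_tool([
  {"dx":-0.35,"dy":1.35,"dz":0.2,"yaw":0},
  {"dx":1.9,"dy":0.5,"dz":0,"yaw":0},
  {"dx":1.5,"dy":0.4,"dz":0,"yaw":0},
  {"dx":0,"dy":0,"dz":0,"yaw":0},
])

```text
t: 14.42
eef_pos: [549.2, -112.7, 24.6]
tcp_rot: [-3.139, -0.002, 1.824]
ft_force: [-6.8, 3.8, 5.5]
opening: 0.416
```

>>> drive_tool([
  {"dx":0.8,"dy":0.2,"dz":0,"yaw":0},
  {"dx":0,"dy":0,"dz":0,"yaw":0},
])

```text
t: 14.58
eef_pos: [549.6, -112.6, 24.6]
tcp_rot: [-3.139, -0.002, 1.824]
ft_force: [-7.5, 3.4, 6.3]
opening: 0.42
```

>>> drive_tool([
  {"dx":0.6,"dy":0.15,"dz":0,"yaw":0},
  {"dx":0,"dy":0,"dz":0,"yaw":0},
])

```text
t: 14.75
eef_pos: [550.1, -112.5, 24.6]
tcp_rot: [-3.139, -0.002, 1.824]
ft_force: [-8.2, 3.5, 7.1]
opening: 0.416
```

>>> drive_tool([
  {"dx":0.6,"dy":0.15,"dz":0.3,"yaw":0},
  {"dx":0,"dy":0,"dz":0,"yaw":0},
])

```text
t: 14.92
eef_pos: [551.0, -112.2, 24.6]
tcp_rot: [-3.139, -0.002, 1.824]
ft_force: [-6.2, 3.7, 2.1]
opening: 0.417
```

>>> drive_tool([
  {"dx":0.6,"dy":0.15,"dz":0,"yaw":0},
  {"dx":0,"dy":0,"dz":0,"yaw":0},
])

```text
t: 15.08
eef_pos: [551.6, -112.1, 24.6]
tcp_rot: [-3.139, -0.002, 1.824]
ft_force: [-6.5, 4.1, 2.8]
opening: 0.42
```

>>> drive_tool([
  {"dx":0.5,"dy":0.13,"dz":0,"yaw":0},
  {"dx":0,"dy":0,"dz":0,"yaw":0},
])

```text
t: 15.25
eef_pos: [551.9, -112.0, 24.6]
tcp_rot: [-3.139, -0.002, 1.824]
ft_force: [-7.4, 3.2, 2.9]
opening: 0.418
```

>>> drive_tool([
  {"dx":0.4,"dy":0.1,"dz":0.1,"yaw":0},
  {"dx":0,"dy":0,"dz":0,"yaw":0},
])

```text
t: 15.42
eef_pos: [551.9, -112.0, 24.6]
tcp_rot: [-3.138, -0.002, 1.824]
ft_force: [-7.8, 1.6, 2.4]
opening: 0.419
```

>>> drive_tool([
  {"dx":0.4,"dy":0.1,"dz":0,"yaw":0},
  {"dx":0,"dy":0,"dz":0,"yaw":0},
])

```text
t: 15.58
eef_pos: [551.9, -112.0, 24.7]
tcp_rot: [-3.137, -0.002, 1.824]
ft_force: [-10.9, -0.3, 5.0]
opening: 0.419
```

>>> drive_tool([
  {"dx":0.4,"dy":0.1,"dz":0,"yaw":0},
  {"dx":0,"dy":0,"dz":0,"yaw":0},
])

```text
t: 15.75
eef_pos: [552.0, -111.9, 24.7]
tcp_rot: [-3.136, -0.003, 1.824]
ft_force: [-12.6, -1.1, 6.1]
opening: 0.416
```

>>> drive_tool([
  {"dx":0.1,"dy":-0.4,"dz":0.1,"yaw":0},
  {"dx":0,"dy":0,"dz":0,"yaw":0},
])

```text
t: 15.92
eef_pos: [551.9, -112.0, 24.7]
tcp_rot: [-3.136, -0.003, 1.824]
ft_force: [-12.7, 1.8, 5.9]
opening: 0.418
```

>>> drive_tool([
  {"dx":0.1,"dy":-0.4,"dz":0,"yaw":0},
  {"dx":0,"dy":0,"dz":0,"yaw":0},
])

```text
t: 16.08
eef_pos: [552.0, -112.0, 24.7]
tcp_rot: [-3.136, -0.004, 1.824]
ft_force: [-12.3, 5.0, 6.8]
opening: 0.416
```

>>> drive_tool([
  {"dx":0.1,"dy":-0.4,"dz":0,"yaw":0},
  {"dx":0,"dy":0,"dz":0,"yaw":0},
])

```text
t: 16.25
eef_pos: [551.9, -112.0, 24.7]
tcp_rot: [-3.136, -0.004, 1.824]
ft_force: [-12.2, 7.9, 6.7]
opening: 0.415
```

>>> drive_tool([
  {"dx":-0.4,"dy":-0.1,"dz":0,"yaw":0},
  {"dx":0,"dy":0,"dz":0,"yaw":0},
])

```text
t: 16.42
eef_pos: [551.9, -112.0, 24.6]
tcp_rot: [-3.137, -0.004, 1.824]
ft_force: [-10.2, 9.2, 5.3]
opening: 0.421
```

>>> drive_tool([
  {"dx":0,"dy":0,"dz":0,"yaw":0},
  {"dx":0,"dy":0,"dz":0,"yaw":0},
  {"dx":0,"dy":0,"dz":0,"yaw":0},
  {"dx":0,"dy":0,"dz":0,"yaw":0},
  {"dx":0,"dy":0,"dz":0,"yaw":0},
], grip=0.7)

```text
t: 16.83
eef_pos: [554.6, -113.5, 25.3]
tcp_rot: [3.141, 0.0, 1.824]
ft_force: [-0.5, 0.6, -0.0]
opening: 0.681
```

```bash
python3 - <<'E'
from h import *
import pickle
s=env.state(); print(s['eef_pos'],s['tcp_rot'],s['t'],s['ft_force'],s['opening'])
c=env.calibration('wrist'); snap('wrist','w5.png');pickle.dump(c,open('w5.pkl','wb'))
snap('scene','s5.png')
E
```

```text
[ 554.59032945 -113.4871311    25.27582719] [3.14108225e+00 3.70257350e-04 1.82441867e+00] 16.8333 [-0.48279146  0.56261961 -0.03938662] 0.681178548076419
```

View pics/w5.png

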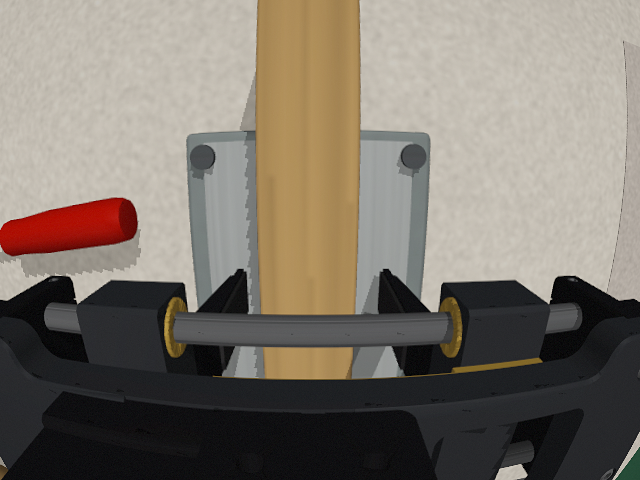

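```bash
python3 - <<'E'
from h import *
import pickle
c=pickle.load(open('w5.pkl','rb')); p=(579.1,-214.6); a=.25435
def L(P): d=np.array(P[:2])-p; return np.round([d@[np.cos(a),np.sin(a)], d@[-np.sin(a),np.cos(a)]],2)
g=cv2.cvtColor(cv2.imread('pics/w5.png'),cv2.COLOR_BGR2HSV)
for row in (20,60,100,140,180,220,250):
    s=(g[row,:,1]>70)&(g[row,:,0]<25)&(g[row,:,0]>8); xs=np.where(s[200:420])[0]+200
    e0,e1=xs[0]-.5,xs[-1]+.5
    A,B=L(onz('wrist',(e0,row),54,c)),L(onz('wrist',(e1,row),54,c)); print(row,e0,e1,A,B,(A+B)/2)
for q in [(187.5,136),(431,136),(203,157),(413,156)]: print(q,L(onz('wrist',q,14,c)),L(onz('wrist',q,20,c)))
im=cv2.imread('pics/s5.png')[160:290,200:330]; cv2.imwrite('pics/s5a.png',cv2.resize(im,(580,580),interpolation=2))
E
```

```text
20 256.5 359.5 [-19.78 223.35] [ 20.02 223.08] [1.20000e-01 2.23215e+02]
60 255.5 359.5 [-19.9  206.46] [ 19.76 206.22] [-7.0000e-02  2.0634e+02]
100 255.5 359.5 [-19.82 190.44] [ 19.65 190.24] [-8.5000e-02  1.9034e+02]
140 255.5 359.5 [-19.9  174.89] [ 19.68 174.74] [-1.10000e-01  1.74815e+02]
180 255.5 358.5 [-20.16 159.44] [ 19.46 159.32] [ -0.35 159.38]
220 256.5 357.5 [-20.2  143.72] [ 19.37 143.64] [ -0.415 143.68 ]
250 257.5 356.5 [-20.24 131.52] [ 19.3  131.47] [ -0.47  131.495]
(187.5, 136) [-61.05 179.73] [-58.98 179.43]
(431, 136) [ 61.12 179.33] [ 59.17 179.05]
(203, 157) [-53.02 168.64] [-51.21 168.7 ]
(413, 156) [ 51.82 168.78] [ 50.17 168.84]
```

View pics/s5a.png

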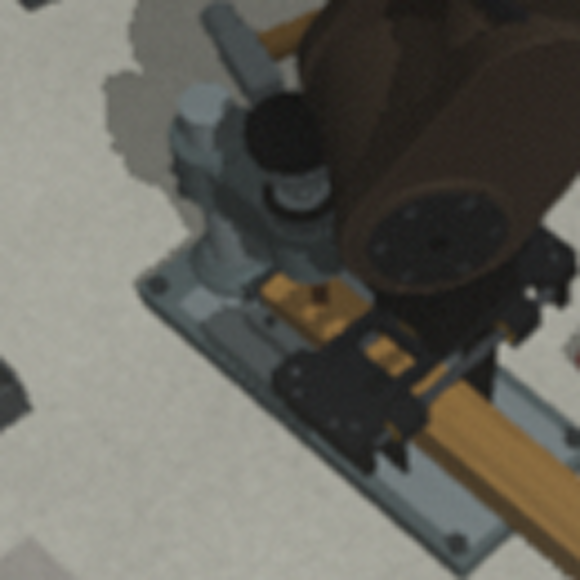

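```bash
python3 - <<'E'
from h import *
a=.25435;p=(579.1,-214.6)
def Wd(x,y,z): return [p[0]+np.cos(a)*x-np.sin(a)*y,p[1]+np.sin(a)*x+np.cos(a)*y,z]
k=580/130
for l in [(0,0,76),(0,20,76),(0,40,76),(-20,-35,54),(20,-35,54),(-20,0,54),(20,0,54),(-22,-35,40),(22,-35,40),(20,58,38),(29,87,38),(0,0,227),(60,-115,14),(60,180,14),(-60,180,14)]:
    q=proj('scene',Wd(*l)); print(l,q.round(1),((q-[200,160])*k).round(0))
E
```

```text
(0, 0, 76) [269.3 221.5] [309. 274.]
(0, 20, 76) [274.3 225.6] [332. 293.]
(0, 40, 76) [279.4 229.8] [354. 312.]
(-20, -35, 54) [266.8 214.8] [298. 245.]
(20, -35, 54) [256.2 223.3] [251. 282.]
(-20, 0, 54) [275.4 221.8] [336. 276.]
(20, 0, 54) [264.7 230.5] [289. 314.]
(-22, -35, 40) [267.9 217.4] [303. 256.]
(22, -35, 40) [256.3 226.6] [251. 297.]
(20, 58, 38) [279.8 245.9] [356. 383.]
(29, 87, 38) [284.8 254.2] [378. 420.]
(0, 0, 227) [263.1 185.1] [282. 112.]
(60, -115, 14) [228.9 223.9] [129. 285.]
(60, 180, 14) [301.4 287.1] [452. 567.]
(-60, 180, 14) [332.5 258.7] [591. 441.]
```

>>> drive_tool([
  {"dx":0,"dy":0,"dz":0,"yaw":0},
  {"dx":-1.0,"dy":1.0,"dz":10,"yaw":0},
  {"dx":-1.5,"dy":0,"dz":25,"yaw":0},
  {"dx":0,"dy":0,"dz":30,"yaw":0},
  {"dx":0,"dy":0,"dz":35,"yaw":0},
])

```text
t: 17.35
eef_pos: [551.0, -111.9, 126.1]
tcp_rot: [-3.14, -0.001, 1.825]
ft_force: [0.4, -0.1, -0.2]
opening: 0.703
```

>>> drive_tool([
  {"dx":-5,"dy":10,"dz":35,"yaw":0},
  {"dx":-7,"dy":25,"dz":35,"yaw":0},
  {"dx":-7,"dy":25,"dz":35,"yaw":0},
  {"dx":-7,"dy":25,"dz":35,"yaw":0},
  {"dx":0,"dy":0,"dz":0,"yaw":0},
])

```text
t: 17.77
eef_pos: [527.1, -27.7, 267.6]
tcp_rot: [3.133, 0.003, 1.827]
ft_force: [0.8, 0.7, -0.2]
opening: 0.698
```

```bash
python3 - <<'E'
from h import *
s=env.state(); print(s['eef_pos'],s['tcp_rot'],s['t'],s['ft_force'],s['opening'])
snap('scene','s6.png');snap('side','d6.png')
a=cv2.imread('pics/s6.png')[160:290,200:330];b=cv2.imread('pics/d6.png')[140:270,270:400]
cv2.imwrite('pics/sd6.png',cv2.resize(cv2.hconcat([a,b]),(800,400),interpolation=2))
E
```

```text
[527.13877744 -27.73402714 267.5741008 ] [3.132828   0.00325612 1.82668303] 17.7667 [ 0.79009654  0.68510341 -0.16446923] 0.6979101356660107
```

View pics/sd6.png

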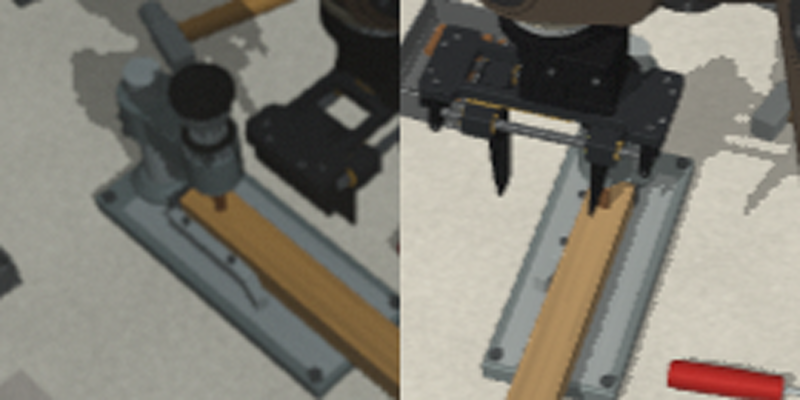

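>>> drive_tool([
  {"dx":0,"dy":0,"dz":25,"yaw":0},
  {"dx":6.5,"dy":-23,"dz":15,"yaw":0},
  {"dx":6.5,"dy":-23,"dz":0,"yaw":0},
  {"dx":6.5,"dy":-23,"dz":0,"yaw":0},
  {"dx":6.5,"dy":-23,"dz":0,"yaw":0},
], grip=0)

```text
t: 18.28
eef_pos: [552.6, -124.2, 299.5]
tcp_rot: [-3.14, -0.001, 1.824]
ft_force: [-1.0, 0.3, -0.5]
opening: 0.406
```

>>> drive_tool([
  {"dx":6.5,"dy":-23,"dz":0,"yaw":0},
  {"dx":6.5,"dy":-23,"dz":0,"yaw":0},
  {"dx":6.5,"dy":-23,"dz":0,"yaw":0},
  {"dx":6.5,"dy":-23,"dz":0,"yaw":0},
  {"dx":0,"dy":0,"dz":0,"yaw":0},
])

```text
t: 18.7
eef_pos: [578.8, -218.7, 298.3]
tcp_rot: [-3.139, -0.001, 1.821]
ft_force: [0.5, 0.7, -0.0]
opening: 0.053
```

>>> drive_tool([
  {"dx":0,"dy":0,"dz":0,"yaw":0},
  {"dx":0,"dy":0,"dz":0,"yaw":0},
])

```text
t: 18.87
eef_pos: [578.2, -214.5, 299.5]
tcp_rot: [-3.14, -0.001, 1.824]
ft_force: [0.6, -0.1, -0.6]
opening: 0.003
```

```bash
python3 - <<'E'
from h import *
import pickle
s=env.state(); print(s['eef_pos'],s['tcp_rot'],s['t'],s['ft_force'],s['opening'])
c=env.calibration('wrist'); snap('wrist','w6.png');pickle.dump(c,open('w6.pkl','wb'))
snap('scene','s7.png')
E
```

```text
[ 578.21232785 -214.5359281   299.48447289] [-3.14014610e+00 -1.47247010e-03  1.82382347e+00] 18.8667 [ 0.55994474 -0.0671642  -0.61068217] 0.002904313859087476
```

View pics/w6.png

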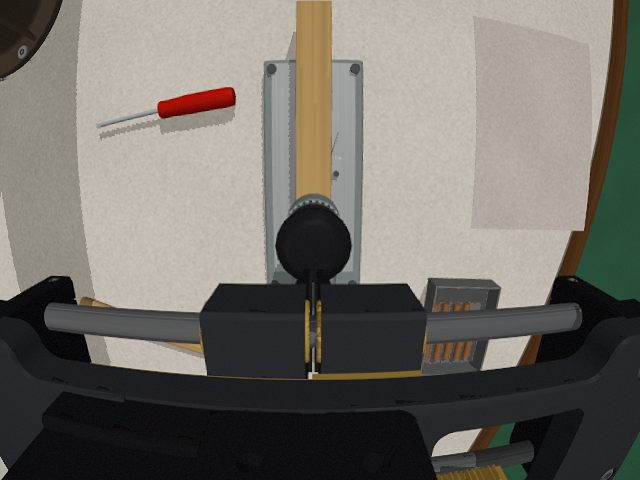

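```bash
python3 - <<'E'
from h import *
import pickle
c=pickle.load(open('w6.pkl','rb')); p=(579.1,-214.6); a=.25435
def L(P): d=np.array(P[:2])-p; return np.round([d@[np.cos(a),np.sin(a)], d@[-np.sin(a),np.cos(a)]],2)
im=cv2.imread('pics/w6.png');g=cv2.cvtColor(im,cv2.COLOR_BGR2HSV)
for row in (10,40,70,100,130,150,165,180):
    xs=np.where(((g[row,:,1]>70)&(g[row,:,0]<25)&(g[row,:,0]>8))[280:345])[0]+280
    A,B=L(onz('wrist',(xs[0]-.5,row),54,c)),L(onz('wrist',(xs[-1]+.5,row),54,c)); print(row,A,B,(A+B)/2)
for q in [(264,61.5),(363,61.5)]: print(L(onz('wrist',q,14,c)))
print('knob',onz('wrist',(313.5,244.5),222,c),L(onz('wrist',(313.5,244.5),222,c)))
cv2.imwrite('pics/w6a.png',cv2.resize(im[115:285,255:375],None,fx=3.5,fy=3.5,interpolation=2))
s=cv2.imread('pics/s7.png')[180:260,235:315];cv2.imwrite('pics/s7a.png',cv2.resize(s,(560,560),interpolation=2))
E
```

```text
10 [-19.14 232.84] [ 20.45 232.79] [  0.655 232.815]
40 [-20.11 195.  ] [ 20.11 194.92] [  0.   194.96]
70 [-20.04 158.97] [ 19.88 158.89] [-8.0000e-02  1.5893e+02]
100 [-20.05 124.21] [ 18.63 124.12] [ -0.71  124.165]
130 [-20.15  90.22] [19.7  90.15] [-0.225 90.185]
150 [-20.25  67.76] [18.61 67.68] [-0.82 67.72]
165 [-20.36  50.92] [18.65 50.85] [-0.855 50.885]
180 [-20.49  34.04] [18.71 33.96] [-0.89 34.  ]
[-60.59 180.09]
[ 60.53 179.86]
knob [ 578.06432379 -212.14256172  222.        ] [-0.38  2.64]
```

View pics/w6a.png

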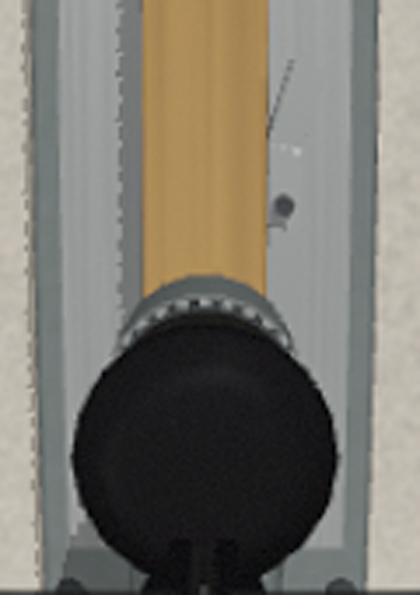

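View pics/s7a.png

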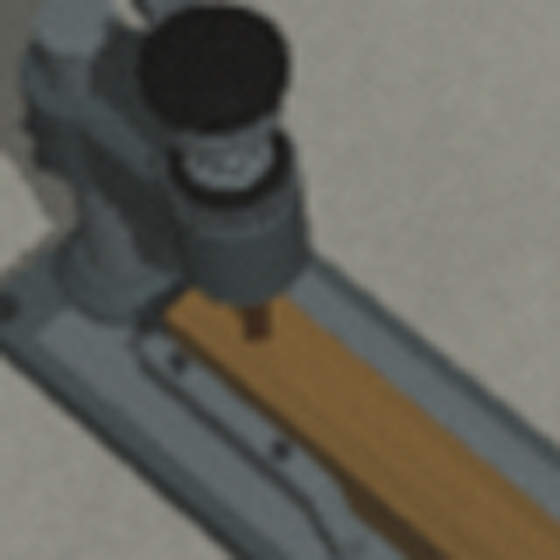

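>>> drive_tool([
  {"dx":0.3,"dy":1,"dz":-20,"yaw":0},
  {"dx":0,"dy":0,"dz":-25,"yaw":0},
  {"dx":0,"dy":0,"dz":-13,"yaw":0},
  {"dx":0,"dy":0,"dz":-5,"yaw":0},
  {"dx":0,"dy":0,"dz":0,"yaw":0},
])

```text
t: 19.38
eef_pos: [578.7, -212.7, 236.9]
tcp_rot: [-3.14, -0.001, 1.825]
ft_force: [-0.3, -0.6, 0.3]
opening: 0.004
```

>>> drive_tool([
  {"dx":0,"dy":0,"dz":-2,"yaw":0},
  {"dx":0,"dy":0,"dz":-2,"yaw":0},
  {"dx":0,"dy":0,"dz":-2,"yaw":0},
  {"dx":0,"dy":0,"dz":0,"yaw":0},
])

```text
t: 19.72
eef_pos: [579.1, -213.5, 231.9]
tcp_rot: [3.141, 0.0, 1.825]
ft_force: [-0.4, -0.2, -0.2]
opening: 0.002
```

>>> drive_tool([
  {"dx":0,"dy":0,"dz":-1.5,"yaw":0},
  {"dx":0,"dy":0,"dz":-1.5,"yaw":0},
  {"dx":0,"dy":0,"dz":0,"yaw":0},
])

```text
t: 19.97
eef_pos: [578.9, -213.5, 228.5]
tcp_rot: [-3.141, -0.0, 1.825]
ft_force: [0.3, -1.1, -0.6]
opening: 0.007
```

>>> drive_tool([
  {"dx":0,"dy":0,"dz":-1.5,"yaw":0},
  {"dx":0,"dy":0,"dz":-1.5,"yaw":0},
  {"dx":0,"dy":0,"dz":0,"yaw":0},
])

```text
t: 20.22
eef_pos: [579.1, -213.5, 225.8]
tcp_rot: [3.141, 0.0, 1.825]
ft_force: [-1.4, -0.4, 5.1]
opening: 0.002
```

>>> drive_tool([
  {"dx":0,"dy":0,"dz":-2,"yaw":0},
  {"dx":0,"dy":0,"dz":-2,"yaw":0},
  {"dx":0,"dy":0,"dz":0,"yaw":0},
])

```text
t: 20.47
eef_pos: [579.1, -213.5, 221.8]
tcp_rot: [3.141, 0.0, 1.825]
ft_force: [-1.0, 0.5, 4.1]
opening: 0.004
```

>>> drive_tool([
  {"dx":0,"dy":0,"dz":-2,"yaw":0},
  {"dx":0,"dy":0,"dz":-2,"yaw":0},
  {"dx":0,"dy":0,"dz":0,"yaw":0},
])

```text
t: 20.72
eef_pos: [579.1, -213.6, 218.3]
tcp_rot: [3.141, 0.001, 1.825]
ft_force: [-1.2, -0.3, 6.0]
opening: 0.003
```

>>> drive_tool([
  {"dx":0,"dy":0,"dz":-1.5,"yaw":0},
  {"dx":0,"dy":0,"dz":-1.5,"yaw":0},
  {"dx":0,"dy":0,"dz":0,"yaw":0},
])

```text
t: 20.97
eef_pos: [579.1, -213.5, 215.6]
tcp_rot: [3.141, 0.001, 1.825]
ft_force: [-2.3, 0.4, 9.3]
opening: 0.005
```

>>> drive_tool([
  {"dx":0,"dy":0,"dz":-1,"yaw":0},
  {"dx":0,"dy":0,"dz":-1,"yaw":0},
  {"dx":0,"dy":0,"dz":0,"yaw":0},
])

```text
t: 21.22
eef_pos: [579.2, -213.6, 213.8]
tcp_rot: [3.141, 0.001, 1.825]
ft_force: [-2.3, 1.2, 9.4]
opening: 0.0
```

Depth ~13 mm with dowel resistance felt. Now finer.

>>> drive_tool([
  {"dx":0,"dy":0,"dz":-0.7,"yaw":0},
  {"dx":0,"dy":0,"dz":-0.7,"yaw":0},
  {"dx":0,"dy":0,"dz":0,"yaw":0},
])

```text
t: 21.47
eef_pos: [579.2, -213.6, 212.4]
tcp_rot: [3.141, 0.001, 1.825]
ft_force: [-2.8, 0.1, 10.2]
opening: 0.005
```

>>> drive_tool([
  {"dx":0,"dy":0,"dz":-0.8,"yaw":0},
  {"dx":0,"dy":0,"dz":0,"yaw":0},
])

```text
t: 21.63
eef_pos: [579.2, -213.6, 211.7]
tcp_rot: [3.141, 0.001, 1.825]
ft_force: [-3.2, 1.1, 10.2]
opening: 0.004
```

>>> drive_tool([
  {"dx":0,"dy":0,"dz":-0.7,"yaw":0},
  {"dx":0,"dy":0,"dz":0,"yaw":0},
])

```text
t: 21.8
eef_pos: [579.2, -213.6, 211.0]
tcp_rot: [3.141, 0.001, 1.825]
ft_force: [-3.8, 0.7, 12.0]
opening: 0.007
```

>>> drive_tool([
  {"dx":0,"dy":0,"dz":-0.6,"yaw":0},
  {"dx":0,"dy":0,"dz":0,"yaw":0},
])

```text
t: 21.97
eef_pos: [579.2, -213.6, 210.4]
tcp_rot: [3.141, 0.001, 1.825]
ft_force: [-2.5, 1.3, 11.2]
opening: 0.005
```

>>> drive_tool([
  {"dx":0,"dy":0,"dz":-0.6,"yaw":0},
  {"dx":0,"dy":0,"dz":0,"yaw":0},
])

```text
t: 22.13
eef_pos: [579.1, -213.6, 209.8]
tcp_rot: [3.141, 0.001, 1.825]
ft_force: [-2.7, 1.1, 12.2]
opening: 0.005
```

>>> drive_tool([
  {"dx":0,"dy":0,"dz":-0.6,"yaw":0},
  {"dx":0,"dy":0,"dz":0,"yaw":0},
])

```text
t: 22.3
eef_pos: [579.1, -213.6, 209.2]
tcp_rot: [3.141, 0.001, 1.825]
ft_force: [-2.8, 1.0, 11.7]
opening: 0.005
```

>>> drive_tool([
  {"dx":0,"dy":0,"dz":-0.6,"yaw":0},
  {"dx":0,"dy":0,"dz":0,"yaw":0},
])

```text
t: 22.47
eef_pos: [579.2, -213.6, 208.6]
tcp_rot: [3.14, 0.001, 1.825]
ft_force: [-2.7, 0.8, 11.6]
opening: 0.004
```

>>> drive_tool([
  {"dx":0,"dy":0,"dz":-0.6,"yaw":0},
  {"dx":0,"dy":0,"dz":0,"yaw":0},
])

```text
t: 22.63
eef_pos: [579.2, -213.6, 208.1]
tcp_rot: [3.141, 0.001, 1.825]
ft_force: [-3.8, 1.1, 12.5]
opening: 0.003
```

>>> drive_tool([
  {"dx":0,"dy":0,"dz":-0.6,"yaw":0},
  {"dx":0,"dy":0,"dz":0,"yaw":0},
])

```text
t: 22.8
eef_pos: [579.1, -213.6, 207.5]
tcp_rot: [3.14, 0.001, 1.825]
ft_force: [-3.6, 0.6, 12.7]
opening: 0.004
```

>>> drive_tool([
  {"dx":0,"dy":0,"dz":-0.5,"yaw":0},
  {"dx":0,"dy":0,"dz":0,"yaw":0},
])

```text
t: 22.97
eef_pos: [579.2, -213.6, 207.0]
tcp_rot: [3.14, 0.001, 1.825]
ft_force: [-3.7, 1.7, 11.5]
opening: 0.001
```

>>> drive_tool([
  {"dx":0,"dy":0,"dz":-0.6,"yaw":0},
  {"dx":0,"dy":0,"dz":0,"yaw":0},
])

```text
t: 23.13
eef_pos: [579.1, -213.6, 206.4]
tcp_rot: [3.141, 0.001, 1.825]
ft_force: [-3.4, 2.0, 12.8]
opening: 0.006
```

>>> drive_tool([
  {"dx":0,"dy":0,"dz":-0.6,"yaw":0},
  {"dx":0,"dy":0,"dz":0,"yaw":0},
])

```text
t: 23.3
eef_pos: [579.2, -213.6, 205.8]
tcp_rot: [3.14, 0.001, 1.825]
ft_force: [-3.3, 2.1, 12.3]
opening: 0.01
```

>>> drive_tool([
  {"dx":0,"dy":0,"dz":-0.5,"yaw":0},
  {"dx":0,"dy":0,"dz":0,"yaw":0},
])

```text
t: 23.47
eef_pos: [579.2, -213.6, 205.3]
tcp_rot: [3.14, 0.001, 1.825]
ft_force: [-4.1, 1.5, 12.2]
opening: 0.004
```

>>> drive_tool([
  {"dx":0,"dy":0,"dz":-0.6,"yaw":0},
  {"dx":0,"dy":0,"dz":0,"yaw":0},
])

```text
t: 23.63
eef_pos: [579.1, -213.6, 204.7]
tcp_rot: [3.141, 0.001, 1.825]
ft_force: [-3.2, 1.2, 12.0]
opening: 0.004
```

>>> drive_tool([
  {"dx":0,"dy":0,"dz":-0.6,"yaw":0},
  {"dx":0,"dy":0,"dz":0,"yaw":0},
])

```text
t: 23.8
eef_pos: [579.2, -213.6, 204.1]
tcp_rot: [3.14, 0.001, 1.825]
ft_force: [-2.5, 1.2, 11.8]
opening: 0.002
```

>>> drive_tool([
  {"dx":0,"dy":0,"dz":-0.5,"yaw":0},
  {"dx":0,"dy":0,"dz":0,"yaw":0},
])

```text
t: 23.97
eef_pos: [579.2, -213.6, 203.6]
tcp_rot: [3.141, 0.001, 1.825]
ft_force: [-2.5, 1.8, 12.1]
opening: 0.005
```

>>> drive_tool([
  {"dx":0,"dy":0,"dz":-0.5,"yaw":0},
  {"dx":0,"dy":0,"dz":0,"yaw":0},
])

```text
t: 24.13
eef_pos: [579.2, -213.6, 203.3]
tcp_rot: [3.14, 0.001, 1.825]
ft_force: [-3.2, 1.8, 13.9]
opening: 0.006
```

>>> drive_tool([
  {"dx":0,"dy":0,"dz":-0.5,"yaw":0},
  {"dx":0,"dy":0,"dz":0,"yaw":0},
])

```text
t: 24.3
eef_pos: [579.2, -213.6, 203.1]
tcp_rot: [3.14, 0.001, 1.825]
ft_force: [-5.2, 3.0, 16.8]
opening: 0.003
```

>>> drive_tool([
  {"dx":0,"dy":0,"dz":-0.5,"yaw":0},
  {"dx":0,"dy":0,"dz":0,"yaw":0},
])

```text
t: 24.47
eef_pos: [579.2, -213.6, 203.0]
tcp_rot: [3.14, 0.001, 1.825]
ft_force: [-6.6, 2.1, 19.3]
opening: 0.002
```

>>> drive_tool([
  {"dx":0,"dy":0,"dz":0,"yaw":0},
  {"dx":0,"dy":0,"dz":0,"yaw":0},
  {"dx":0,"dy":0,"dz":0,"yaw":0},
  {"dx":0,"dy":0,"dz":0,"yaw":0},
  {"dx":0,"dy":0,"dz":0,"yaw":0},
])

```text
t: 24.88
eef_pos: [579.2, -213.6, 203.0]
tcp_rot: [3.14, 0.001, 1.825]
ft_force: [-6.2, 1.8, 19.4]
opening: 0.004
```

>>> drive_tool([
  {"dx":0,"dy":0,"dz":0,"yaw":0},
  {"dx":0,"dy":0,"dz":0,"yaw":0},
  {"dx":0,"dy":0,"dz":0,"yaw":0},
  {"dx":0,"dy":0,"dz":0,"yaw":0},
  {"dx":0,"dy":0,"dz":0,"yaw":0},
])

```text
t: 25.3
eef_pos: [579.2, -213.6, 203.0]
tcp_rot: [3.14, 0.002, 1.825]
ft_force: [-5.3, 2.1, 19.8]
opening: 0.002
```

>>> drive_tool([
  {"dx":0,"dy":0,"dz":0,"yaw":0},
  {"dx":0,"dy":0,"dz":0,"yaw":0},
  {"dx":0,"dy":0,"dz":0,"yaw":0},
])

```text
t: 25.55
eef_pos: [579.2, -213.6, 203.0]
tcp_rot: [3.14, 0.002, 1.825]
ft_force: [-5.1, 2.1, 18.9]
opening: 0.003
```

Held ~1.3 s at about 7 N on the ring. Now let it rise smoothly, and move off.

>>> drive_tool([
  {"dx":0,"dy":0,"dz":3,"yaw":0},
  {"dx":0,"dy":0,"dz":5,"yaw":0},
  {"dx":0,"dy":0,"dz":6,"yaw":0},
  {"dx":0,"dy":0,"dz":7,"yaw":0},
  {"dx":0,"dy":0,"dz":10,"yaw":0},
])

```text
t: 25.97
eef_pos: [579.0, -213.5, 231.9]
tcp_rot: [-3.141, -0.0, 1.825]
ft_force: [0.5, -0.6, -0.6]
opening: 0.002
```

>>> drive_tool([
  {"dx":0,"dy":0,"dz":20,"yaw":0},
  {"dx":0,"dy":0,"dz":30,"yaw":0},
  {"dx":-20,"dy":0,"dz":20,"yaw":0},
  {"dx":-25,"dy":20,"dz":0,"yaw":0},
  {"dx":-25,"dy":25,"dz":0,"yaw":0},
])

```text
t: 26.38
eef_pos: [508.4, -169.0, 302.4]
tcp_rot: [3.141, 0.001, 1.823]
ft_force: [0.5, 0.9, 0.3]
opening: 0.007
```

>>> drive_tool([
  {"dx":-20,"dy":35,"dz":0,"yaw":0},
  {"dx":0,"dy":35,"dz":0,"yaw":0},
  {"dx":0,"dy":35,"dz":0,"yaw":0},
  {"dx":0,"dy":0,"dz":0,"yaw":0},
  {"dx":0,"dy":0,"dz":0,"yaw":0},
])

```text
t: 26.8
eef_pos: [488.9, -62.2, 302.2]
tcp_rot: [3.141, 0.0, 1.827]
ft_force: [-1.0, -0.2, 0.4]
opening: 0.004
```

```bash
python3 - <<'E'
from h import *
s=env.state(); print(s['eef_pos'],s['t'],s['ft_force'])
snap('scene','s8.png');snap('side','d8.png')
a=cv2.imread('pics/s8.png')[180:260,235:315];b=cv2.imread('pics/d8.png')[150:230,300:380]
cv2.imwrite('pics/sd8.png',cv2.resize(cv2.hconcat([a,b]),(800,400),interpolation=2))
E
```

```text
[488.88010851 -62.21567913 302.22689504] 26.8 [-1.03637079 -0.1602259   0.35397328]
```

View pics/sd8.png

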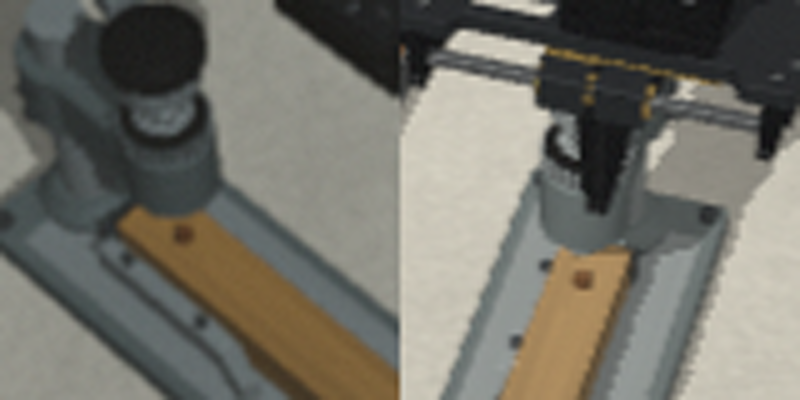

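View pics/s8.png

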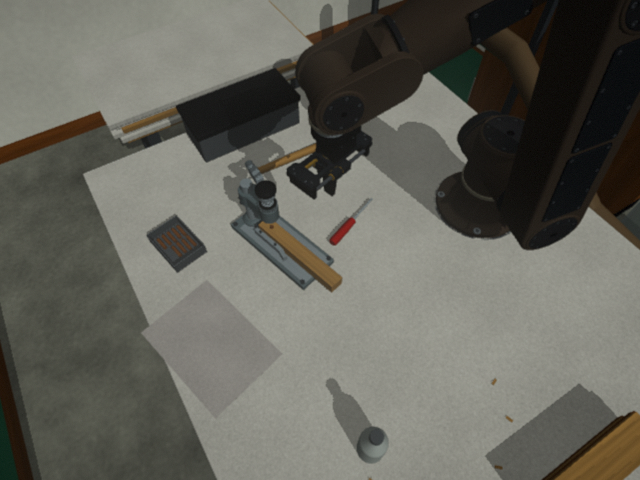

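```bash
python3 - <<'E'
from h import *
import pickle
c=env.calibration('wrist'); im=snap('wrist','w9.png');pickle.dump(c,open('w9.pkl','wb'))
a=.25435;p=(579.1,-214.6)
for l in [(-20,245,54),(20,245,54),(-60,180,14),(60,180,14)]:
    print(l,proj('wrist',[p[0]+np.cos(a)*l[0]-np.sin(a)*l[1],p[1]+np.sin(a)*l[0]+np.cos(a)*l[1],l[2]],c))
E
```

```text
(-20, 245, 54) [338.83758019 141.65658228]
(20, 245, 54) [374.23863426 142.3602042 ]
(-60, 180, 14) [304.03171676 194.7407923 ]
(60, 180, 14) [399.21254126 195.48898939]
```

View pics/w9.png

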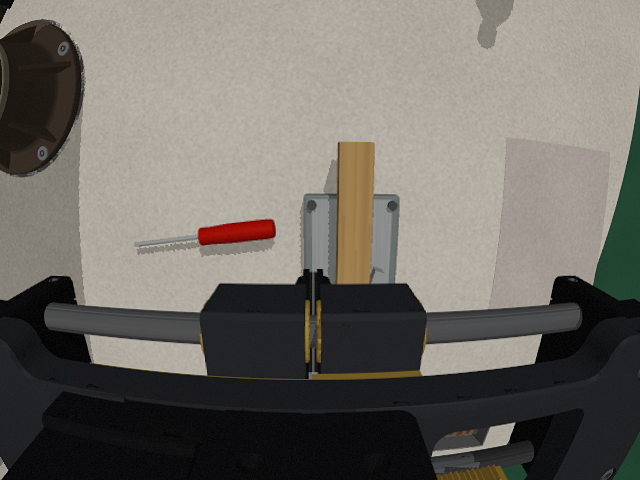

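```bash
python3 -c "
from cell import env
print(env.state()['ft_force'],env.state()['t']);print(env.job_done())"
```

```text
[ 0.45061611 -0.0931428   0.48474253] 26.95
the job is handed in; nothing more can be done
None
```

The rail is home in the press, the dowel is driven to the ring stop, and I handed the job in at about 27 s. No verdict was reported.

- **Feeding the rail:** I gripped it at its middle, laid it on the bed and slid it in. It met the end stop at up to about 17 N and the fence at about 12 N. I eased both a little and let go.
- **Pressing:** I pressed the knob with closed fingers. It bottomed about 23.5 mm down, where the force rose from about 12 N to 19 N. That put about 7 N on the ring, held for about 1.1 s, before I let the knob rise.

**Last checks**
- The wrist picture puts the rail's outer end within about 1 px of its home position, roughly 1 mm.
- The scene and side pictures show the dowel pressed almost down to the rail's face.
- In the scene picture the knob is back up. The screwdriver, hammer and bottle appear where they started. I compared these by eye, not by measurement.
- Wrist force after withdrawing was about zero.

**Small disagreements**
- The scene camera read about 3 px off, so I went by the wrist camera.
- The rail met the end stop about 1 mm short of where I had estimated.
- A wrist picture taken after release, before pressing, suggested the rail was turned about 0.3° from the fence. That is a gap of a few tenths of a millimetre at the dowel, within measuring error, so I left it.

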